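# Fetch the solder reel from behind the bottles

### The job

The solder reel at the back of the black tray is hemmed in by three bottles. Clear all three bottles out of the tray first and stand them on the flat field of the blue repair mat while the reel stays where it is, then take the reel out and put it down over the spindle of the reel stand until it sits on the base, and last put each bottle back in the tray exactly where it stood before. Keep the bottles upright and leave the flat tin in the tray alone.

Things in the scene. Friction and masses are not known exactly. Their poses are not given: they have to be found in the camera images.
- tray: Black plastic tray, fixed, 164 mm (x) by 226 mm (y), rim 18 mm high, floor 4 mm above the bench; on either side of the bench. Origin under its centre at bench height, z up, +x to its back (away from the robot at yaw 0). Back row, 34 mm behind the centre: bottle, reel, bottle, 64 mm apart along y; the third bottle is 64 mm in front of the reel. Which bottle stands where varies.
- repair_mat: Blue silicone repair mat, fixed, 3 mm thick. Its flat field is 137 mm (x) by 272 mm (y) inside a rib 7 mm high; the origin lies at bench height under the middle of the flat field, z up, x and y along its sides. Beyond the rib on its +x side is a 50 mm wide row of small pockets with screws. The mat may lie on either side of the bench.
- reel_stand: Reel stand, fixed: round grey base 88 mm across and 8 mm thick with a vertical steel spindle of 9 mm diameter in the middle, its rounded nose 58 mm above the bench. Origin at bench height on the spindle's axis, z up.
- reel_center (a point): Solder reel standing on its flange, loose, about 0.25 kg: white flanges of 54 mm diameter, 40 mm high, wound wire 49 mm across between the 4 mm thick flanges, through bore of 24 mm. This point is its centre, 20 mm above its underside; z is the reel's axis.
- pump_center (a point): Glass pump dispenser, loose, about 0.2 kg, 112 mm high: conical flask with 56 mm base, steel collar of 40 mm diameter from 64 to 90 mm above its underside (hold it there), above it a thin stem and a steel dish of 34 mm diameter. This point is on its axis 56 mm above its underside; z is its axis, up.
- squeeze_center (a point): Round white squeeze bottle, loose, about 0.16 kg, 140 mm high: body 54 mm across up to 76 mm, neck of 28 mm, grey cap of 34 mm diameter from 98 to 118 mm above its underside (hold it there), pointed nozzle on top. This point is on its axis 70 mm above its underside; z is its axis, up.
- square_center (a point): Square amber glass bottle, loose, about 0.2 kg, 106 mm high: body 46 mm square up to 72 mm, neck of 28 mm, flat black screw cap of 36 mm diameter from 88 to 106 mm above its underside (hold it there). This point is on its axis 53 mm above its underside; z is its axis, up.
- tin_center (a point): Bystander: flat metal tin with lid, 40 mm diameter, 18 mm high, in the front corner of the tray on its -y side. This point is its centre.

How it is judged:
By the outcome, as a careful person would: the job done as asked, in the order asked, and still so for the second after the job is handed in, with the robot touching nothing.
It also fails if it takes over 139 s, if anything falls off the work surface, if the arm or the gripper's body presses on something with over 40 N, if the wrist force passes 120 N, or if a joint passes its speed limit or range.

### The arm

A 6-joint arm with a two-finger parallel gripper is mounted at the origin on the work surface. World frame = base frame: x ahead of the robot, y to its left, z up, the work surface at z = 0. Lengths are in mm, angles in rad, forces in N, time in s.
With the tool pointing down it reaches from about 425 to 950 mm from the base axis. Payload 3.5 kg.
Tool frame: the origin (TCP) lies between the finger pads; the fingertips stand 17 mm ahead of it and the grasp point (between the pads) lies 2 mm behind it; z points along the fingers, y is the line along which they close (so a half turn about z gives the same grasp; the last joint's range is limited). The gripper opens to 85 mm and grips with 20 to 120 N. Pads are 22 mm wide; open, the fingers measure 114 mm over their backs; the gripper's body (76 mm by 85 mm) begins 54 mm behind the grasp point. The pads swing forward as they close: fully open they stand 13 mm farther back than shut.
Start: joints at [-1.403, 0.286, 1.577, -0, 1.279, -0.15], TCP at [210.946, -641.177, 248.325] pointing down, gripper open.
Joint ranges: [-2.77, 2.77], [-0.9, 2.22], [0.21, 2.48], [-1.53, 4.67], [0.24, 2.81], [-2.84, 2.84]. Speed limits (rad/s): [2.79, 2.79, 3.14, 3.14, 3.14, 3.14].

### API

Orientations are given as a 3x3 rotation matrix whose columns are the frame's x, y, z axes.
In Python, from rig import read_state, vision, robot gives the robot as it stands. The module is installed in compiled form; this text tells all that it offers.
- The arm moves only by the tool jog_arm, never from a script. Its arguments are lists of equal length, an entry for each row: "angular": the turn, a rotation vector about the world's x, y, z in degrees, a list of three; "delta_pos": the shift along the world's x, y, z in mm, a list of three; "gripper": the closure in counts, from 0 (fully open) to 255 (shut). In form: {"angular": [[rx, ry, rz], ...], "delta_pos": [[dx, dy, dz], ...], "gripper": [gripper, ...]}. A call has 1 to 5 rows; each row is the pose to reach, as a shift and turn from the pose commanded when the call began; what a row does not reach only later rows make up. A row lasts 1/8 s, in which the tool goes at most 62.5 mm and 10.7 degrees, less where a joint would pass 70% of its speed; a pose out of reach is approached as far as the arm can. A call with a gripper value outside its range is refused whole. The fingers move at their own pace and stop on an object; the grip force is fixed at half the most. Time passes only in rows, so rows that repeat a pose let the fingers close. It gives the time, the measured TCP pose, the force, the opening and the grip force at its end, in the units of the state.
- read_state(): the state, without advancing time (a new reading comes with each control period).
- vision.camera(name): name is "scene" or "top"; returns a dict with "frame" (400x640x3 uint8, red, green, blue), "range_z" (400x640 float32, mm along the optical axis (not along the pixel's ray), 0 where there is no reading), "fx", "fy", "cx", "cy" (pixels), "k1" (the pictures are not rectified: a ray, as slopes to the right and down, at radius r is drawn at 1 + k1 r^2 times it, then the intrinsics apply), "camera_from_world" (4x4, takes a point from world to camera coordinates). Camera axes: x right, y down, z forward; pixel columns grow to the right and rows downward; lengths in mm; the calibration is good to about 2 mm. A picture is of the moment at which its call begins.
- robot.hand_in(): hands the job in; it is judged then, once.
The state is a dict: "clock": time; "joints": joint angles; "dq": joint speeds; "joint_torque": joint torques, N m; "eef_pos": TCP position; "orientation": TCP orientation; "force": force on the tool from outside, world axes, zero at the start; "torque": the same for the moment, N m; "grip_width": opening from 0.0 (shut) to 1.0 (fully open); "finger_force": force on a finger pad.
Only numpy, scipy, OpenCV 4.12 (cv2) and the standard library are available. Lean on these libraries where they do the work, as an engineer would, in place of code of your own. Each camera call takes 0.05 s, during which the arm holds its last target. There are 200 camera calls.

## Working session

There is one attempt and no reset: what is moved stays moved. The work goes in short steps, Python scripts to look and compute and a tool call to move; the robot and the scene stay as the last step left them, time stands still between calls to the robot, and variables do not carry over. Pictures are saved under pics/ and viewed, at most 14 in all, crops included, and the job is handed in when it is done.

Besides the shell and the picture viewer there is one more tool, called after ">>>" as a command line: name --argument value ..., lists and objects as JSON in quotes. jog_arm: Moves the arm, as the interface text tells. Its arguments: {"type":"object","properties":{"angular":{"type":"array"},"delta_pos":{"type":"array"},"gripper":{"type":"array"}},"required":["angular","delta_pos","gripper"]}

```bash
mkdir -p pics; cat > h.py <<'E'
import numpy as np, cv2
from rig import read_state, vision, robot
def cam(n):
    c=vision.camera(n); c['K']=np.array([[c['fx'],0,c['cx']],[0,c['fy'],c['cy']],[0,0,1.]]); c['T']=np.array(c['camera_from_world'],float); return c
def slopes(c,uv):
    uv=np.atleast_2d(np.asarray(uv,float))
    # k1 model == OpenCV radial model
    return cv2.undistortPoints(uv[:,None,:],c['K'],np.array([c['k1'],0,0,0.]))[:,0]
def cast(c,uv,z):
    s=slopes(c,uv); R=c['T'][:3,:3]; t=c['T'][:3,3]; o=-R.T@t
    d=np.c_[s,np.ones(len(s))]@R
    return o+d*((z-o[2])/d[:,2])[:,None]
def proj(c,P):
    P=np.atleast_2d(np.asarray(P,float))
    return cv2.projectPoints(P[:,None,:],cv2.Rodrigues(c['T'][:3,:3])[0],c['T'][:3,3],c['K'],np.array([c['k1'],0,0,0.]))[0][:,0]
def cloud(c):
    h,w=c['range_z'].shape; u,v=np.meshgrid(np.arange(w),np.arange(h))
    s=slopes(c,np.c_[u.ravel(),v.ravel()]); z=c['range_z'].ravel().astype(float)
    P=np.c_[s*z[:,None],z]; W=(P-c['T'][:3,3])@c['T'][:3,:3]; W[z<=0]=np.nan
    return W.reshape(h,w,3)
def save(c,n): cv2.imwrite('pics/'+n+'.png',c['frame'][...,::-1])
E
python3 - <<'E'
from h import *
for n in('scene','top'):
    c=cam(n); save(c,n+'0'); T=c['T']; print(n,c['fx'],c['cx'],c['cy'],c['k1'],(-T[:3,:3].T@T[:3,3]).round(),T[:3,:3].round(2).tolist())
    np.savez(n+'0.npz',**c)
s=read_state(); print(s)
E
```

```text
scene 438.31802145152943 323.4281114096451 198.23558212712777 -0.04912860947681976 [853. 468. 858.] [[-0.85, 0.53, -0.0], [0.42, 0.67, -0.61], [-0.32, -0.52, -0.79]]
top 436.07685609721227 323.292571537592 201.7531768882436 -0.09672983149569304 [ 365.  -15. 1020.] [[-0.01, -1.0, 0.01], [-0.98, 0.0, -0.19], [0.19, -0.01, -0.98]]
{'clock': 0.1, 'joints': array([-1.40295995e+00,  2.87137467e-01,  1.57804386e+00,  2.57682830e-05,
        1.27860290e+00, -1.49993447e-01]), 'dq': array([-1.22338555e-03, -2.58252677e-03, -2.45732650e-03,  5.10915420e-05,
       -1.84470243e-03, -4.79190376e-04]), 'joint_torque': array([ 4.55319714e-04, -4.07298553e+01, -2.93698132e+01, -1.77941065e-04,
        3.43588246e-03, -6.91159812e-06]), 'eef_pos': array([ 210.88423343, -640.61999561,  247.03801467]), 'orientation': array([[ 9.49918236e-01,  3.12498366e-01, -3.41770468e-04],
       [ 3.12498355e-01, -9.49915834e-01,  2.16489194e-03],
       [ 3.51872016e-04, -2.16327304e-03, -9.99997598e-01]]), 'force': array([-0.14907685, -0.45229068,  0.32027604]), 'torque': array([-0.00210667,  0.01169981, -0.04730321]), 'finger_force': 0.0, 'grip_width': 1.0001222329224309}
```

View pics/top0.png

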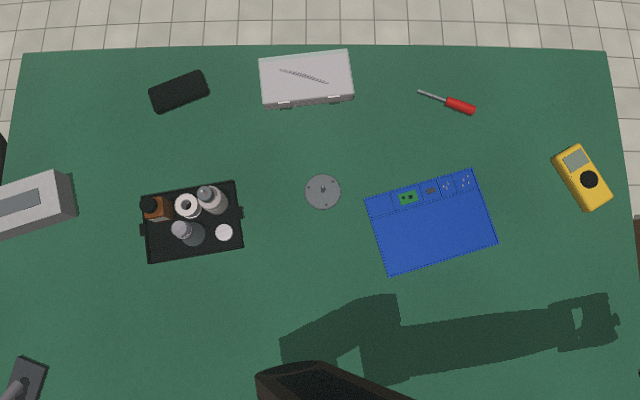

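View pics/scene0.png

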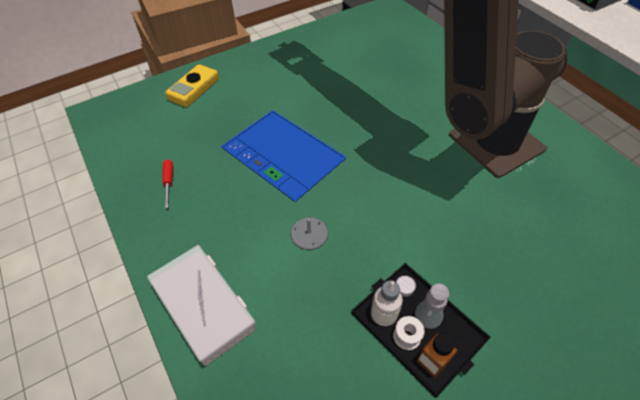

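The top view shows the tray at about (192,222). In its back row are the square bottle (155,208), the reel (187,205) and the squeeze bottle (211,197). The pump is in front at (184,231) and the tin at (224,232). The stand is at (323,191) and the mat at (431,222), with its pockets on the upper edge. The scene view agrees with this.

```bash
python3 - <<'E'
from h import *
C={n:dict(np.load(n+'0.npz')) for n in('scene','top')}
for n in C:
    c=C[n]; W=cloud(c); hsv=cv2.cvtColor(c['frame'],cv2.COLOR_RGB2HSV); Z=W[...,2]
    print('==',n,'valid',np.mean(c['range_z']>0).round(3))
    m=(cv2.inRange(hsv,(105,150,60),(125,255,255)))
    k=max(cv2.findContours(m,cv2.RETR_EXTERNAL,cv2.CHAIN_APPROX_NONE)[0],key=cv2.contourArea)
    P=cast(c,k[:,0],5)[:,:2].astype(np.float32); r=cv2.minAreaRect(P); print('mat',r,cv2.boxPoints(r).round().tolist())
    # tray: dark neutral pixels
    roi=np.zeros(m.shape,bool); 
    q=proj(c,[[x,y,20] for x in(330,620) for y in(100,480)])
    X,Y=W[...,0],W[...,1]
    near=(X>250)&(X<650)&(Y>120)&(Y<460)
    m2=((hsv[...,2]<55)&near).astype(np.uint8)*255
    ks=sorted(cv2.findContours(m2,cv2.RETR_EXTERNAL,cv2.CHAIN_APPROX_NONE)[0],key=cv2.contourArea)
    P=cast(c,ks[-1][:,0],18)[:,:2].astype(np.float32); r=cv2.minAreaRect(P); print('tray',r,cv2.boxPoints(r).round().tolist())
    # heights in tray
    for lo,hi in((15,21),(19,27),(36,44),(86,94),(101,125)):
        mm=(near&(Z>lo)&(Z<hi)).astype(np.uint8); nn,lab,st,ce=cv2.connectedComponentsWithStats(mm)
        for i in range(1,nn):
            if st[i,4]>=6:
                p=W[lab==i]; print(lo,hi,st[i,4],p.mean(0).round(1),p.min(0).round(),p.max(0).round(),ce[i].round())
    # stand
    mm=((X>400)&(X<620)&(Y>-120)&(Y<130)&(Z>5)&(Z<12)&(hsv[...,1]<60)).astype(np.uint8)*255
    k=max(cv2.findContours(mm,cv2.RETR_EXTERNAL,cv2.CHAIN_APPROX_NONE)[0],key=cv2.contourArea)
    P=cast(c,k[:,0],8)[:,:2].astype(np.float32); print('stand',cv2.minEnclosingCircle(P),cv2.fitEllipse(P), 'spindle z>25',np.nanmean(W[(X>400)&(X<620)&(Y>-120)&(Y<130)&(Z>25)],0))
    bench=W[(X>300)&(X<600)&(np.abs(Y)<100)&(np.abs(Z)<4)]; print('bench z',bench[:,2].mean(),bench[:,2].std())
for n,b in(('top',(130,165,260,275)),('scene',(340,250,500,400))):
    x0,y0,x1,y1=b; cv2.imwrite(f'pics/{n}c.png',cv2.resize(C[n]['frame'][y0:y1,x0:x1,::-1],None,fx=5 if n=='top' else 4,fy=5 if n=='top' else 4,interpolation=cv2.INTER_NEAREST)[:600,:800])
E
python3 - <<'E'
import cv2,numpy as np
a=cv2.imread('pics/topc.png');b=cv2.imread('pics/scenec.png')
print(a.shape,b.shape)
a=cv2.resize(a,(400,338));b=cv2.resize(b,(400,375))
o=np.zeros((375,800,3),np.uint8);o[:338,:400]=a;o[:,400:]=b;cv2.imwrite('pics/both.png',o)
E
```

```text
== scene valid 0.996
mat ((517.7243041992188, -279.85955810546875), (197.06825256347656, 282.1607360839844), 16.142343521118164) [[384.0, -172.0], [462.0, -443.0], [652.0, -388.0], [573.0, -117.0]]
tray ((521.3667602539062, 289.13299560546875), (168.2126007080078, 242.9763641357422), 10.003754615783691) [[417.0, 394.0], [460.0, 155.0], [625.0, 184.0], [583.0, 423.0]]
15 21 897 [523.8 299.8  17.8] [418. 166.  15.] [617. 413.  21.] [422. 331.]
15 21 14 [495.4 225.3  17.7] [485. 223.  15.] [503. 228.  20.] [409. 293.]
15 21 51 [508.2 291.7  18.4] [489. 263.  15.] [516. 310.  21.] [425. 322.]
15 21 8 [586.7 235.9  17.4] [585. 229.  16.] [587. 242.  20.] [376. 320.]
15 21 6 [480.4 307.7  18.1] [474. 306.  15.] [485. 310.  21.] [440. 321.]
15 21 10 [565.2 255.7  18.1] [555. 253.  16.] [573. 257.  21.] [391. 322.]
15 21 7 [580.9 247.9  18.8] [577. 244.  16.] [584. 252.  21.] [382. 323.]
15 21 13 [543.3 287.6  18.3] [540. 281.  16.] [549. 297.  21.] [410. 329.]
15 21 10 [576.6 295.9  17.2] [575. 288.  16.] [577. 303.  21.] [399. 342.]
15 21 17 [563.5 312.3  17.7] [548. 304.  15.] [574. 318. 
[... 4989 characters left out ...]
.  44.] [194. 235.]
86 94 70 [553.4 222.8  89. ] [538. 210.  86.] [574. 248.  94.] [211. 199.]
86 94 87 [482.9 273.2  90.8] [468. 262.  86.] [505. 293.  94.] [187. 231.]
101 125 190 [559.  227.6 119.8] [544. 212. 102.] [577. 246. 125.] [205. 194.]
101 125 222 [539.3 357.3 108.9] [522. 340. 101.] [557. 376. 114.] [147. 204.]
101 125 192 [486.4 282.7 114.4] [469. 267. 110.] [503. 298. 119.] [179. 228.]
stand ((587.902587890625, -20.964847564697266), 43.32224655151367) ((585.2185668945312, -21.42157745361328), (75.36811828613281, 85.24859619140625), 176.6376190185547) spindle z>25 [586.99377846 -21.09848369  48.56357326]
bench z 0.040414137427409645 1.680141718480875
(550, 650, 3) (600, 640, 3)
```

View pics/both.png

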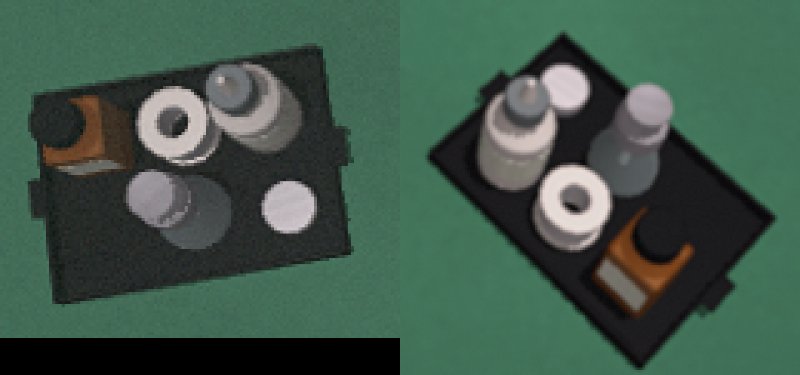

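The pump is in front, the squeeze bottle on the -y side and the square bottle on the +y side. Measured positions match the tray layout: tray about (518,288) at yaw 9.7°, with reel (551.5,293.6), squeeze (562.2,230.5), square (540.9,358) and pump (487.2,282.3). The stand is at about (589.4,-20) and the mat field origin at about (493,-286) with yaw 16°. The tool yaw can stay fixed, so I'll start with the squeeze bottle.

>>> jog_arm --angular '[[0, 0, 0], [0, 0, 0], [0, 0, 0], [0, 0, 0], [0, 0, 0]]' --delta_pos '[[34, 49, 0], [68, 98, 0], [102, 147, 0], [136, 196, 0], [170, 245, 0]]' --gripper '[0, 0, 0, 0, 0]'

```text
clock: 0.72
eef_pos: [381.6, -394.2, 247.8]
orientation: [[0.95, 0.312, -0.0], [0.312, -0.95, 0.001], [-0.0, -0.001, -1.0]]
force: [0.7, -0.2, 0.1]
grip_width: 0.997
finger_force: 0.0
```

>>> jog_arm --angular '[[0, 0, 0], [0, 0, 0], [0, 0, 0], [0, 0, 0], [0, 0, 0]]' --delta_pos '[[28, 53, 0], [56, 105, 0], [85, 158, 0], [113, 210, 0], [141, 263, 0]]' --gripper '[0, 0, 0, 0, 0]'

```text
clock: 1.35
eef_pos: [522.3, -131.2, 248.0]
orientation: [[0.95, 0.312, -0.0], [0.312, -0.95, 0.0], [-0.0, -0.0, -1.0]]
force: [0.6, -0.7, -0.2]
grip_width: 1.001
finger_force: 0.0
```

>>> jog_arm --angular '[[0, 0, 0], [0, 0, 0], [0, 0, 0], [0, 0, 0], [0, 0, 0]]' --delta_pos '[[7, 60, 0], [13, 119, 0], [20, 179, 0], [26, 238, 0], [33, 298, 0]]' --gripper '[0, 0, 0, 0, 0]'

```text
clock: 1.98
eef_pos: [554.6, 166.7, 247.9]
orientation: [[0.95, 0.313, -0.0], [0.313, -0.95, -0.0], [-0.0, 0.0, -1.0]]
force: [1.1, -0.7, 0.7]
grip_width: 1.0
finger_force: 0.0
```

>>> jog_arm --angular '[[0, 0, 0], [0, 0, 0], [0, 0, 0], [0, 0, 0]]' --delta_pos '[[4, 33, 0], [7, 66, -20], [7, 66, -60], [7, 66, -60]]' --gripper '[0, 0, 0, 0]'

```text
clock: 2.48
eef_pos: [559.0, 230.6, 183.7]
orientation: [[0.95, 0.313, -0.009], [0.313, -0.95, -0.002], [-0.01, -0.001, -1.0]]
force: [-0.3, -1.2, 0.3]
grip_width: 1.001
finger_force: 0.0
```

>>> jog_arm --angular '[[0, 0, 0], [0, 0, 0], [0, 0, 0], [0, 0, 0]]' --delta_pos '[[0, 0, -30], [0, 0, -60], [0, 0, -81], [0, 0, -81]]' --gripper '[0, 0, 0, 0]'

```text
clock: 2.98
eef_pos: [561.2, 230.3, 106.2]
orientation: [[0.95, 0.312, -0.003], [0.312, -0.95, -0.001], [-0.003, -0.0, -1.0]]
force: [0.3, 0.1, 1.0]
grip_width: 0.999
finger_force: 0.0
```

>>> jog_arm --angular '[[0, 0, 0], [0, 0, 0], [0, 0, 0], [0, 0, 0]]' --delta_pos '[[0, 0, 0], [0, 0, 0], [0, 0, 0], [0, 0, 0]]' --gripper '[60, 60, 60, 60]'

```text
clock: 3.48
eef_pos: [562.2, 230.9, 107.9]
orientation: [[0.95, 0.313, 0.001], [0.313, -0.95, 0.0], [0.001, 0.0, -1.0]]
force: [-0.1, 0.2, -0.0]
grip_width: 0.769
finger_force: 0.0
```

```bash
python3 - <<'E'
from h import *
o=[]
s=read_state();print(s['eef_pos'],s['grip_width'],s['orientation'].round(4).tolist(),s['force'])
for n in('top','scene'):
    c=cam(n); u,v=proj(c,[562,231,110])[0].astype(int); f=c['frame'][v-50:v+50,u-53:u+53,::-1]; print(n,u,v); o.append(cv2.resize(f,(400,377),interpolation=cv2.INTER_CUBIC))
cv2.imwrite('pics/g1.png',np.hstack(o))
E
```

```text
[562.16564321 230.92484032 107.86036715] 0.7687565831767487 [[0.9499, 0.3126, 0.0008], [0.3126, -0.9499, 0.0002], [0.0008, 0.0001, -1.0]] [-0.12845586  0.22356775 -0.04578903]
top 205 193
scene 390 291
```

View pics/g1.png

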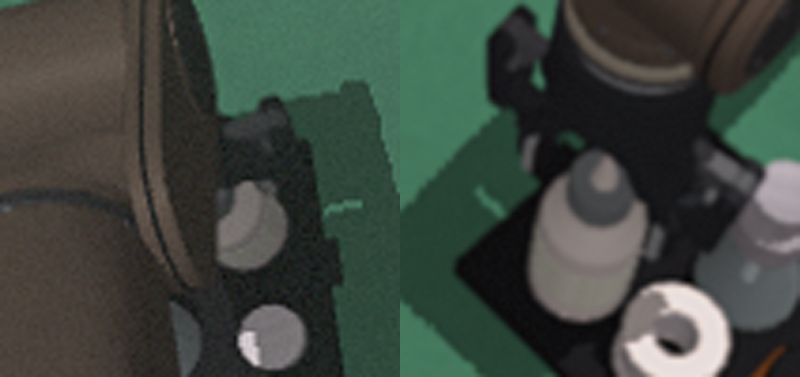

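The fingers stand on either side of the grey cap (scene crop (600,175)) and roughly centred on it, with nothing else in the way. I'll close and lift.

>>> jog_arm --angular '[[0, 0, 0], [0, 0, 0], [0, 0, 0], [0, 0, 0], [0, 0, 0]]' --delta_pos '[[0, 0, 0], [0, 0, 0], [0, 0, 0], [0, 0, 0], [0, 0, 0]]' --gripper '[110, 140, 170, 200, 220]'

```text
clock: 4.2
eef_pos: [562.1, 231.0, 107.6]
orientation: [[0.95, 0.312, 0.001], [0.312, -0.95, 0.0], [0.001, -0.0, -1.0]]
force: [0.1, 1.1, 2.3]
grip_width: 0.375
finger_force: 59.8
```

>>> jog_arm --angular '[[0, 0, 0], [0, 0, 0], [0, 0, 0], [0, 0, 0], [0, 0, 0]]' --delta_pos '[[0, 0, 0], [0, 0, 0], [0, 0, 5], [0, 0, 20], [0, 0, 40]]' --gripper '[230, 230, 230, 230, 230]'

```text
clock: 4.82
eef_pos: [561.4, 230.6, 147.8]
orientation: [[0.95, 0.312, -0.002], [0.312, -0.95, -0.0], [-0.002, -0.0, -1.0]]
force: [0.2, -0.7, -1.9]
grip_width: 0.376
finger_force: 59.6
```

>>> jog_arm --angular '[[0, 0, 0], [0, 0, 0], [0, 0, 0], [0, 0, 0], [0, 0, 0]]' --delta_pos '[[0, 0, 25], [0, 0, 45], [-4, -30, 45], [-10, -78, 45], [-16, -130, 45]]' --gripper '[230, 230, 230, 230, 230]'

```text
clock: 5.45
eef_pos: [545.9, 99.9, 193.6]
orientation: [[0.949, 0.314, 0.002], [0.314, -0.949, -0.0], [0.001, 0.001, -1.0]]
force: [0.9, -1.2, -2.5]
grip_width: 0.375
finger_force: 59.9
```

>>> jog_arm --angular '[[0, 0, 0], [0, 0, 0], [0, 0, 0], [0, 0, 0], [0, 0, 0]]' --delta_pos '[[-6, -54, 0], [-13, -108, 0], [-20, -162, 0], [-26, -216, 0], [-33, -270, 0]]' --gripper '[230, 230, 230, 230, 230]'

```text
clock: 6.08
eef_pos: [512.7, -171.0, 193.7]
orientation: [[0.95, 0.312, 0.002], [0.312, -0.95, -0.001], [0.001, 0.001, -1.0]]
force: [0.8, -0.3, -1.9]
grip_width: 0.379
finger_force: 59.9
```

>>> jog_arm --angular '[[0, 0, 0], [0, 0, 0], [0, 0, 0], [0, 0, 0], [0, 0, 0]]' --delta_pos '[[-6, -54, 0], [-13, -108, 0], [-19, -155, 0], [-23, -190, 0], [-25, -207, 0]]' --gripper '[230, 230, 230, 230, 230]'

```text
clock: 6.7
eef_pos: [487.6, -378.0, 193.3]
orientation: [[0.951, 0.311, 0.001], [0.311, -0.951, -0.001], [0.0, 0.001, -1.0]]
force: [0.0, 0.5, -2.4]
grip_width: 0.38
finger_force: 59.9
```

>>> jog_arm --angular '[[0, 0, 0], [0, 0, 0], [0, 0, 0], [0, 0, 0], [0, 0, 0]]' --delta_pos '[[0, 0, 0], [0, 0, -40], [0, 0, -70], [0, 0, -78], [0, 0, -78]]' --gripper '[230, 230, 230, 230, 230]'

```text
clock: 7.32
eef_pos: [488.4, -375.2, 114.6]
orientation: [[0.95, 0.314, -0.0], [0.314, -0.95, 0.0], [0.0, -0.001, -1.0]]
force: [0.0, -0.0, -2.4]
grip_width: 0.377
finger_force: 60.0
```

>>> jog_arm --angular '[[0, 0, 0], [0, 0, 0], [0, 0, 0], [0, 0, 0]]' --delta_pos '[[0, 0, -4], [0, 0, -7.5], [0, 0, -7.5], [0, 0, -7.5]]' --gripper '[230, 230, 230, 230]'

```text
clock: 7.82
eef_pos: [488.0, -376.3, 107.1]
orientation: [[0.95, 0.312, 0.0], [0.312, -0.95, -0.0], [0.0, 0.0, -1.0]]
force: [0.3, 0.1, -1.8]
grip_width: 0.379
finger_force: 60.0
```

>>> jog_arm --angular '[[0, 0, 0], [0, 0, 0], [0, 0, 0], [0, 0, 0], [0, 0, 0]]' --delta_pos '[[0, 0, 0], [0, 0, 0], [0, 0, 0], [0, 0, 0], [0, 0, 0]]' --gripper '[150, 130, 100, 60, 0]'

```text
clock: 8.45
eef_pos: [488.0, -376.2, 106.9]
orientation: [[0.95, 0.312, 0.0], [0.312, -0.95, -0.0], [0.0, 0.0, -1.0]]
force: [-0.3, 0.6, 0.1]
grip_width: 0.949
finger_force: 0.0
```

>>> jog_arm --angular '[[0, 0, 0], [0, 0, 0], [0, 0, 0], [0, 0, 0], [0, 0, 0]]' --delta_pos '[[0, 0, 20], [0, 0, 60], [0, 0, 110], [0, 10, 140], [0, 50, 140]]' --gripper '[0, 0, 0, 0, 0]'

```text
clock: 9.07
eef_pos: [489.4, -328.5, 253.1]
orientation: [[0.951, 0.31, 0.007], [0.31, -0.951, -0.007], [0.005, 0.009, -1.0]]
force: [0.7, 0.1, 0.1]
grip_width: 1.0
finger_force: 0.0
```

>>> jog_arm --angular '[[0, 0, 0], [0, 0, 0], [0, 0, 0], [0, 0, 0], [0, 0, 0]]' --delta_pos '[[0, 55, 0], [0, 115, 0], [0, 175, 0], [0, 235, 0], [0, 295, 0]]' --gripper '[0, 0, 0, 0, 0]'

```text
clock: 9.7
eef_pos: [488.0, -29.4, 248.8]
orientation: [[0.95, 0.312, 0.003], [0.312, -0.95, -0.001], [0.003, 0.002, -1.0]]
force: [0.4, 0.8, 0.9]
grip_width: 1.002
finger_force: 0.0
```

>>> jog_arm --angular '[[0, 0, 0], [0, 0, 0], [0, 0, 0], [0, 0, 0], [0, 0, 0]]' --delta_pos '[[0, 60, 0], [0, 120, 0], [0, 180, 0], [0, 240, 0], [0, 285, 0]]' --gripper '[0, 0, 0, 0, 0]'

```text
clock: 10.32
eef_pos: [487.8, 256.3, 248.8]
orientation: [[0.949, 0.314, 0.003], [0.314, -0.949, 0.001], [0.003, -0.0, -1.0]]
force: [0.2, -0.3, -0.1]
grip_width: 1.001
finger_force: 0.0
```

>>> jog_arm --angular '[[0, 0, 0], [0, 0, 0], [0, 0, 0], [0, 0, 0], [0, 0, 0]]' --delta_pos '[[-0.7, 28.5, 0], [-0.7, 28.5, -40], [-0.7, 28.5, -70], [-0.7, 28.5, -75], [-0.7, 28.5, -75]]' --gripper '[0, 0, 0, 0, 0]'

```text
clock: 10.95
eef_pos: [487.9, 282.5, 173.3]
orientation: [[0.95, 0.312, 0.002], [0.312, -0.95, 0.001], [0.002, -0.0, -1.0]]
force: [-0.2, -0.7, 1.0]
grip_width: 1.001
finger_force: 0.0
```

```bash
python3 - <<'E'
from h import *
s=read_state();print(s['eef_pos'])
o=[]
for n in('top','scene'):
    c=cam(n);W=cloud(c);X,Y,Z=[W[...,i] for i in range(3)]
    for nm,cx,cy,zz in(('sq',540.9,358,95),('squeeze',488,-376,95),('reel',551.5,293.6,36)):
        p=W[(abs(X-cx)<32)&(abs(Y-cy)<32)&(Z>zz)&(Z<160)]; print(n,nm,len(p),p.mean(0).round(1) if len(p) else '')
    o.append(c['frame'][:,:,::-1])
cv2.imwrite('pics/g2.png',np.vstack([cv2.resize(x,(480,300)) for x in o]))
E
```

```text
[487.86039302 282.47472607 173.27364833]
top sq 0 
top squeeze 239 [ 484.7 -372.7  120.6]
top reel 128 [564.5 295.3  43.7]
scene sq 383 [543.3 359.3 108.8]
scene squeeze 174 [ 492.  -370.2  117.8]
scene reel 491 [552.9 293.8  43.8]
```

View pics/g2.png

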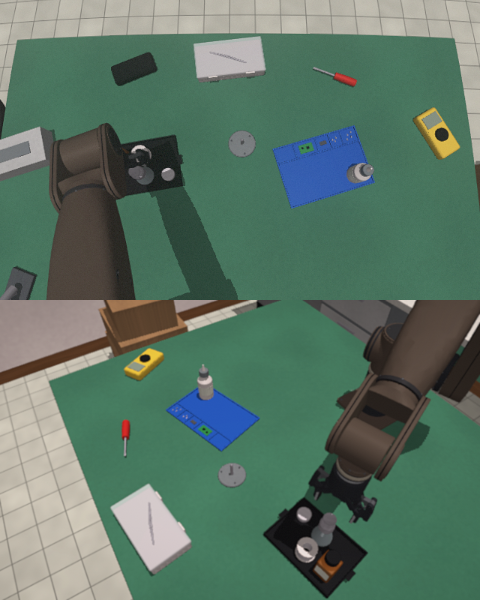

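Top view: the squeeze bottle stands upright on the mat field at (360,173), and the reel and the other bottles are undisturbed. The gripper is above the pump at (145,165).

>>> jog_arm --angular '[[0, 0, 0], [0, 0, 0], [0, 0, 0], [0, 0, 0], [0, 0, 0]]' --delta_pos '[[0, 0, -35], [0, 0, -70], [0, 0, -92], [0, 0, -97], [0, 0, -97]]' --gripper '[0, 0, 0, 0, 0]'

```text
clock: 11.68
eef_pos: [488.2, 282.6, 76.2]
orientation: [[0.95, 0.312, 0.002], [0.312, -0.95, 0.001], [0.002, -0.0, -1.0]]
force: [0.5, 0.1, -0.3]
grip_width: 1.001
finger_force: 0.0
```

>>> jog_arm --angular '[[0, 0, 0], [0, 0, 0], [0, 0, 0], [0, 0, 0], [0, 0, 0]]' --delta_pos '[[0, 0, 0], [0, 0, 0], [0, 0, 0], [0, 0, 0], [0, 0, 0]]' --gripper '[60, 90, 110, 130, 150]'

```text
clock: 12.3
eef_pos: [487.5, 282.7, 75.4]
orientation: [[0.95, 0.312, 0.0], [0.312, -0.95, 0.001], [0.001, -0.001, -1.0]]
force: [-1.1, 1.3, 3.0]
grip_width: 0.448
finger_force: 60.0
```

>>> jog_arm --angular '[[0, 0, 0], [0, 0, 0], [0, 0, 0]]' --delta_pos '[[0, 0, 0], [0, 0, 0], [0, 0, 0]]' --gripper '[180, 220, 230]'

```text
clock: 12.68
eef_pos: [487.5, 282.7, 75.4]
orientation: [[0.95, 0.312, 0.001], [0.312, -0.95, 0.001], [0.001, -0.001, -1.0]]
force: [-1.4, 2.5, 4.9]
grip_width: 0.45
finger_force: 60.3
```

>>> jog_arm --angular '[[0, 0, 0], [0, 0, 0], [0, 0, 0], [0, 0, 0]]' --delta_pos '[[0, 0, 5], [0, 0, 30], [0, 0, 70], [0, 0, 85]]' --gripper '[230, 230, 230, 230]'

```text
clock: 13.18
eef_pos: [488.0, 282.2, 161.3]
orientation: [[0.95, 0.312, 0.003], [0.312, -0.95, 0.0], [0.003, 0.001, -1.0]]
force: [0.4, -0.1, -2.4]
grip_width: 0.445
finger_force: 60.7
```

>>> jog_arm --angular '[[0, 0, 0], [0, 0, 0], [0, 0, 0], [0, 0, 0], [0, 0, 0]]' --delta_pos '[[2, -30, 0], [5, -80, 0], [8, -132, 0], [11, -186, 0], [15, -240, 0]]' --gripper '[230, 230, 230, 230, 230]'

```text
clock: 13.8
eef_pos: [501.1, 40.6, 158.2]
orientation: [[0.95, 0.313, -0.002], [0.313, -0.95, -0.0], [-0.002, -0.001, -1.0]]
force: [0.2, 0.3, -3.0]
grip_width: 0.449
finger_force: 60.9
```

>>> jog_arm --angular '[[0, 0, 0], [0, 0, 0], [0, 0, 0], [0, 0, 0], [0, 0, 0]]' --delta_pos '[[3, -54, 0], [7, -108, 0], [10, -162, 0], [13, -216, 0], [16, -260, 0]]' --gripper '[230, 230, 230, 230, 230]'

```text
clock: 14.42
eef_pos: [517.1, -219.6, 158.1]
orientation: [[0.95, 0.311, -0.002], [0.311, -0.95, 0.001], [-0.002, -0.002, -1.0]]
force: [0.4, 0.4, -2.1]
grip_width: 0.448
finger_force: 60.9
```

>>> jog_arm --angular '[[0, 0, 0], [0, 0, 0], [0, 0, 0], [0, 0, 0], [0, 0, 0]]' --delta_pos '[[2, -35, 0], [3, -55, 0], [3, -61, 0], [3, -61, -40], [3, -61, -70]]' --gripper '[230, 230, 230, 230, 230]'

```text
clock: 15.05
eef_pos: [520.8, -277.0, 88.3]
orientation: [[0.95, 0.314, -0.001], [0.314, -0.95, 0.001], [-0.001, -0.002, -1.0]]
force: [0.2, -0.4, -3.3]
grip_width: 0.45
finger_force: 61.0
```

>>> jog_arm --angular '[[0, 0, 0], [0, 0, 0], [0, 0, 0], [0, 0, 0]]' --delta_pos '[[0, 0, -8], [0, 0, -12], [0, 0, -12], [0, 0, -12]]' --gripper '[230, 230, 230, 230]'

```text
clock: 15.55
eef_pos: [522.1, -279.2, 79.3]
orientation: [[0.95, 0.313, 0.002], [0.313, -0.95, -0.002], [0.001, 0.002, -1.0]]
force: [0.7, 0.1, -2.4]
grip_width: 0.447
finger_force: 61.0
```

>>> jog_arm --angular '[[0, 0, 0], [0, 0, 0], [0, 0, 0]]' --delta_pos '[[0, 0, -3], [0, 0, -4], [0, 0, -4]]' --gripper '[230, 230, 230]'

```text
clock: 15.92
eef_pos: [521.5, -278.8, 74.4]
orientation: [[0.95, 0.312, 0.0], [0.312, -0.95, -0.0], [0.0, 0.0, -1.0]]
force: [-1.2, 1.8, 1.3]
grip_width: 0.447
finger_force: 61.2
```

>>> jog_arm --angular '[[0, 0, 0], [0, 0, 0], [0, 0, 0], [0, 0, 0], [0, 0, 0]]' --delta_pos '[[0, 0, 0], [0, 0, 0], [0, 0, 0], [0, 0, 0], [0, 0, 0]]' --gripper '[130, 110, 80, 40, 0]'

```text
clock: 16.55
eef_pos: [521.3, -278.7, 73.8]
orientation: [[0.95, 0.312, 0.0], [0.312, -0.95, -0.0], [0.0, 0.0, -1.0]]
force: [0.3, -0.1, 0.3]
grip_width: 0.992
finger_force: 0.0
```

>>> jog_arm --angular '[[0, 0, 0], [0, 0, 0], [0, 0, 0], [0, 0, 0], [0, 0, 0]]' --delta_pos '[[0, 0, 20], [0, 0, 60], [0, 0, 110], [0, 10, 140], [0, 50, 145]]' --gripper '[0, 0, 0, 0, 0]'

```text
clock: 17.18
eef_pos: [523.0, -230.6, 224.6]
orientation: [[0.951, 0.31, 0.008], [0.31, -0.951, -0.005], [0.006, 0.007, -1.0]]
force: [0.6, 0.0, -0.4]
grip_width: 1.003
finger_force: 0.0
```

>>> jog_arm --angular '[[0, 0, 0], [0, 0, 0], [0, 0, 0], [0, 0, 0], [0, 0, 0]]' --delta_pos '[[2, 55, 0], [4, 115, 0], [6, 175, 0], [8, 235, 0], [10, 290, 0]]' --gripper '[0, 0, 0, 0, 0]'

```text
clock: 17.8
eef_pos: [531.3, 63.4, 220.8]
orientation: [[0.95, 0.313, 0.003], [0.313, -0.95, -0.0], [0.003, 0.001, -1.0]]
force: [-0.1, 0.4, -1.3]
grip_width: 1.001
finger_force: 0.0
```

>>> jog_arm --angular '[[0, 0, 0], [0, 0, 0], [0, 0, 0], [0, 0, 0], [0, 0, 0]]' --delta_pos '[[2, 55, 0], [4, 115, 0], [6, 175, 0], [8, 235, 0], [9, 285, 0]]' --gripper '[0, 0, 0, 0, 0]'

```text
clock: 18.42
eef_pos: [540.2, 348.8, 220.8]
orientation: [[0.95, 0.313, 0.002], [0.313, -0.95, 0.001], [0.002, -0.0, -1.0]]
force: [0.3, 0.2, -0.3]
grip_width: 1.0
finger_force: 0.0
```

>>> jog_arm --angular '[[0, 0, 0], [0, 0, 0], [0, 0, 0], [0, 0, 0]]' --delta_pos '[[0, 10, 0], [0, 12, -30], [0, 12, -50], [0, 12, -50]]' --gripper '[0, 0, 0, 0]'

```text
clock: 18.92
eef_pos: [539.1, 356.8, 166.6]
orientation: [[0.95, 0.311, -0.004], [0.311, -0.95, -0.002], [-0.005, 0.001, -1.0]]
force: [-0.2, -0.8, -0.0]
grip_width: 1.0
finger_force: 0.0
```

>>> jog_arm --angular '[[0, 0, 0], [0, 0, 0], [0, 0, 0], [0, 0, 0], [0, 0, 0]]' --delta_pos '[[0, 0, -30], [0, 0, -55], [0, 0, -72], [0, 0, -72], [0, 0, -72]]' --gripper '[0, 0, 0, 0, 40]'

```text
clock: 19.55
eef_pos: [541.2, 358.5, 98.3]
orientation: [[0.95, 0.312, 0.002], [0.312, -0.95, 0.001], [0.002, -0.0, -1.0]]
force: [-0.2, -0.1, -0.1]
grip_width: 0.849
finger_force: 0.0
```

>>> jog_arm --angular '[[0, 0, 0], [0, 0, 0], [0, 0, 0], [0, 0, 0], [0, 0, 0]]' --delta_pos '[[0, 0, 0], [0, 0, 0], [0, 0, 0], [0, 0, 0], [0, 0, 0]]' --gripper '[70, 100, 120, 150, 170]'

```text
clock: 20.18
eef_pos: [540.6, 358.6, 97.3]
orientation: [[0.95, 0.312, 0.001], [0.312, -0.95, 0.001], [0.001, -0.0, -1.0]]
force: [0.1, 0.4, 1.7]
grip_width: 0.399
finger_force: 59.7
```

>>> jog_arm --angular '[[0, 0, 0], [0, 0, 0], [0, 0, 0]]' --delta_pos '[[0, 0, 0], [0, 0, 0], [0, 0, 0]]' --gripper '[200, 230, 230]'

```text
clock: 20.55
eef_pos: [540.5, 358.6, 97.3]
orientation: [[0.95, 0.312, 0.001], [0.312, -0.95, 0.001], [0.001, -0.0, -1.0]]
force: [0.6, 0.3, 3.7]
grip_width: 0.399
finger_force: 59.8
```

>>> jog_arm --angular '[[0, 0, 0], [0, 0, 0], [0, 0, 0], [0, 0, 0]]' --delta_pos '[[0, 0, 5], [0, 0, 30], [0, 0, 70], [0, 0, 85]]' --gripper '[230, 230, 230, 230]'

```text
clock: 21.05
eef_pos: [541.1, 358.5, 184.0]
orientation: [[0.95, 0.312, 0.003], [0.312, -0.95, 0.001], [0.003, -0.0, -1.0]]
force: [0.6, -0.0, -1.8]
grip_width: 0.402
finger_force: 59.9
```

>>> jog_arm --angular '[[0, 0, 0], [0, 0, 0], [0, 0, 0], [0, 0, 0], [0, 0, 0]]' --delta_pos '[[-5, -30, 0], [-14, -80, 0], [-23, -132, 0], [-33, -186, 0], [-42, -240, 0]]' --gripper '[230, 230, 230, 230, 230]'

```text
clock: 21.68
eef_pos: [496.8, 116.7, 180.5]
orientation: [[0.95, 0.313, -0.002], [0.313, -0.95, -0.0], [-0.002, -0.0, -1.0]]
force: [1.0, -0.4, -1.3]
grip_width: 0.398
finger_force: 60.0
```

>>> jog_arm --angular '[[0, 0, 0], [0, 0, 0], [0, 0, 0], [0, 0, 0], [0, 0, 0]]' --delta_pos '[[-10, -54, 0], [-19, -108, 0], [-28, -162, 0], [-38, -216, 0], [-46, -260, 0]]' --gripper '[230, 230, 230, 230, 230]'

```text
clock: 22.3
eef_pos: [450.8, -143.2, 180.7]
orientation: [[0.95, 0.312, -0.002], [0.312, -0.95, 0.001], [-0.001, -0.001, -1.0]]
force: [0.5, 0.2, -1.7]
grip_width: 0.403
finger_force: 60.1
```

>>> jog_arm --angular '[[0, 0, 0], [0, 0, 0], [0, 0, 0], [0, 0, 0], [0, 0, 0]]' --delta_pos '[[-6, -40, 0], [-10, -60, 0], [-12, -71, 0], [-12, -71, -40], [-12, -71, -70]]' --gripper '[230, 230, 230, 230, 230]'

```text
clock: 22.92
eef_pos: [439.6, -211.9, 110.0]
orientation: [[0.95, 0.313, -0.001], [0.313, -0.95, 0.001], [-0.001, -0.002, -1.0]]
force: [-0.9, 0.3, -1.6]
grip_width: 0.398
finger_force: 60.1
```

>>> jog_arm --angular '[[0, 0, 0], [0, 0, 0], [0, 0, 0], [0, 0, 0]]' --delta_pos '[[0, 0, -8], [0, 0, -11], [0, 0, -11], [0, 0, -11]]' --gripper '[230, 230, 230, 230]'

```text
clock: 23.42
eef_pos: [441.0, -213.1, 102.1]
orientation: [[0.95, 0.313, 0.002], [0.313, -0.95, -0.002], [0.001, 0.002, -1.0]]
force: [-0.3, -0.3, -1.3]
grip_width: 0.4
finger_force: 60.1
```

>>> jog_arm --angular '[[0, 0, 0], [0, 0, 0], [0, 0, 0]]' --delta_pos '[[0, 0, -3], [0, 0, -4.5], [0, 0, -4.5]]' --gripper '[230, 230, 230]'

```text
clock: 23.8
eef_pos: [440.2, -212.7, 96.3]
orientation: [[0.95, 0.312, -0.0], [0.312, -0.95, 0.0], [-0.0, -0.0, -1.0]]
force: [-0.0, 0.8, -1.4]
grip_width: 0.398
finger_force: 60.1
```

>>> jog_arm --angular '[[0, 0, 0], [0, 0, 0], [0, 0, 0], [0, 0, 0], [0, 0, 0]]' --delta_pos '[[0, 0, 0], [0, 0, 0], [0, 0, 0], [0, 0, 0], [0, 0, 0]]' --gripper '[140, 120, 90, 40, 0]'

```text
clock: 24.42
eef_pos: [440.3, -212.7, 96.4]
orientation: [[0.95, 0.312, 0.0], [0.312, -0.95, 0.0], [0.0, 0.0, -1.0]]
force: [0.4, -0.5, 0.1]
grip_width: 1.0
finger_force: 0.0
```

>>> jog_arm --angular '[[0, 0, 0], [0, 0, 0], [0, 0, 0], [0, 0, 0], [0, 0, 0]]' --delta_pos '[[0, 0, 20], [0, 0, 60], [0, 0, 110], [3, 10, 120], [13, 50, 120]]' --gripper '[0, 0, 0, 0, 0]'

```text
clock: 25.05
eef_pos: [453.8, -163.3, 217.5]
orientation: [[0.951, 0.309, 0.002], [0.309, -0.951, -0.002], [0.002, 0.002, -1.0]]
force: [-0.1, 0.1, -0.2]
grip_width: 1.001
finger_force: 0.0
```

>>> jog_arm --angular '[[0, 0, 0], [0, 0, 0], [0, 0, 0], [0, 0, 0], [0, 0, 0]]' --delta_pos '[[11, 50, 0], [23, 105, 0], [35, 160, 0], [43, 200, 0], [43, 200, 0]]' --gripper '[0, 0, 0, 0, 0]'

```text
clock: 25.68
eef_pos: [495.6, 40.1, 215.0]
orientation: [[0.948, 0.317, -0.002], [0.317, -0.948, 0.001], [-0.002, -0.001, -1.0]]
force: [0.5, -0.1, 0.2]
grip_width: 0.999
finger_force: 0.0
```

```bash
python3 - <<'E'
from h import *
s=read_state();print(s['eef_pos'])
o=[]
for n in('top','scene'):
    c=cam(n);W=cloud(c);X,Y,Z=[W[...,i] for i in range(3)]
    for nm,cx,cy,zz in(('sq',440.7,-213,95),('squeeze',488,-376,95),('pump',521.5,-278.8,95),('reel',551.5,293.6,39),('spindle',589.4,-20,25)):
        p=W[(abs(X-cx)<32)&(abs(Y-cy)<32)&(Z>zz)&(Z<150)]; print(n,nm,len(p),p.mean(0).round(1) if len(p) else '')
        if nm=='reel': print(cv2.minEnclosingCircle(p[:,:2].astype(np.float32)))
    o.append(c['frame'][:,:,::-1])
cv2.imwrite('pics/g3.png',np.vstack([cv2.resize(x,(480,300)) for x in o]))
E
```

```text
[495.58196795  40.0521671  215.04501322]
top sq 243 [ 438.6 -209.8  108.5]
top squeeze 239 [ 484.7 -372.6  120.7]
top pump 204 [ 520.3 -278.5  113.5]
top reel 337 [551.2 292.8  43.7]
((551.1670532226562, 293.3306579589844), 27.45660400390625)
top spindle 1 [587.1 -24.6  54.6]
scene sq 165 [ 444.5 -207.7  106.7]
scene squeeze 177 [ 491.7 -370.4  117.6]
scene pump 120 [ 522.4 -279.3  112.6]
scene reel 482 [553.  293.9  44. ]
((553.52490234375, 292.8594055175781), 27.371034622192383)
scene spindle 38 [591.6 -18.4  44.5]
```

View pics/g3.png

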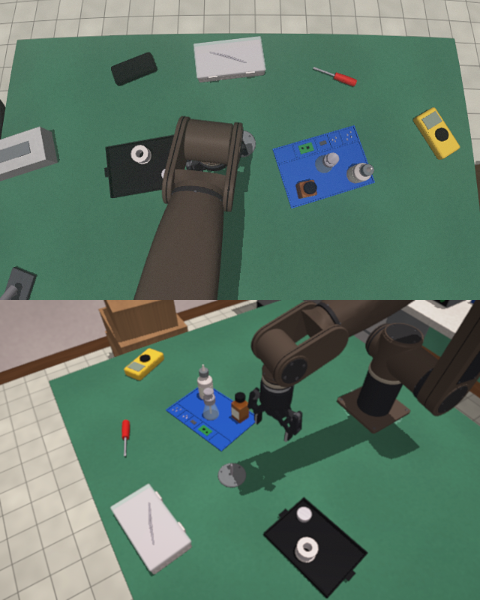

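All three bottles stand on the mat field at (305,188), (328,160) and (361,173) in the top view. The reel is alone beside the tin at (140,154), still in place at (552.2,293.2). I'll fetch it now.

>>> jog_arm --angular '[[0, 0, 0], [0, 0, 0], [0, 0, 0], [0, 0, 0], [0, 0, 0]]' --delta_pos '[[11, 50, 0], [23, 105, 0], [36, 160, 0], [48, 215, 0], [56, 253, 0]]' --gripper '[0, 0, 0, 0, 0]'

```text
clock: 26.4
eef_pos: [552.8, 291.0, 215.7]
orientation: [[0.95, 0.312, -0.001], [0.312, -0.95, -0.0], [-0.001, 0.0, -1.0]]
force: [0.4, -1.0, 0.8]
grip_width: 1.001
finger_force: 0.0
```

>>> jog_arm --angular '[[0, 0, 0], [0, 0, 0], [0, 0, 0], [0, 0, 0], [0, 0, 0]]' --delta_pos '[[0, 0, -30], [0, 0, -80], [0, 0, -120], [0, 0, -120], [0, 0, -120]]' --gripper '[0, 0, 0, 0, 0]'

```text
clock: 27.02
eef_pos: [553.6, 289.8, 97.8]
orientation: [[0.95, 0.311, 0.002], [0.311, -0.95, 0.001], [0.002, 0.0, -1.0]]
force: [-0.4, -0.4, 0.5]
grip_width: 1.0
finger_force: 0.0
```

>>> jog_arm --angular '[[0, 0, 0], [0, 0, 0], [0, 0, 0], [0, 0, 0], [0, 0, 0]]' --delta_pos '[[-1, 3.4, -20], [-1, 3.4, -45], [-1, 3.4, -60], [-1, 3.4, -64], [-1, 3.4, -64]]' --gripper '[0, 0, 0, 0, 0]'

```text
clock: 27.65
eef_pos: [551.6, 293.9, 32.6]
orientation: [[0.95, 0.312, 0.001], [0.312, -0.95, 0.0], [0.001, -0.0, -1.0]]
force: [0.4, -0.2, 0.4]
grip_width: 1.001
finger_force: 0.0
```

>>> jog_arm --angular '[[0, 0, 0], [0, 0, 0], [0, 0, 0], [0, 0, 0], [0, 0, 0]]' --delta_pos '[[0, 0, 0], [0, 0, 0], [0, 0, 0], [0, 0, 0], [0, 0, 0]]' --gripper '[50, 80, 120, 170, 170]'

```text
clock: 28.28
eef_pos: [551.8, 294.1, 33.8]
orientation: [[0.95, 0.313, 0.001], [0.313, -0.95, 0.001], [0.001, -0.0, -1.0]]
force: [-2.8, -0.8, 6.0]
grip_width: 0.593
finger_force: 61.1
```

>>> jog_arm --angular '[[0, 0, 0], [0, 0, 0], [0, 0, 0], [0, 0, 0], [0, 0, 0]]' --delta_pos '[[0, 0, 0], [0, 0, 4], [0, 0, 20], [0, 0, 50], [0, 0, 50]]' --gripper '[200, 200, 200, 200, 200]'

```text
clock: 28.9
eef_pos: [553.5, 294.5, 85.8]
orientation: [[0.95, 0.313, 0.007], [0.312, -0.95, 0.002], [0.007, -0.0, -1.0]]
force: [0.8, -0.4, -2.5]
grip_width: 0.598
finger_force: 62.8
```

```bash
python3 - <<'E'
from h import *
s=read_state();print(s['eef_pos'])
o=[]
for n in('top','scene'):
    c=cam(n);x,y,z=s['eef_pos']; u,v=proj(c,[x,y,z])[0].astype(int); o.append(cv2.resize(c['frame'][v-50:v+50,u-50:u+50,::-1],(400,400),interpolation=cv2.INTER_CUBIC))
cv2.imwrite('pics/g4.png',np.hstack(o))
E
```

```text
[553.52040566 294.49371114  85.83175451]
```

View pics/g4.png

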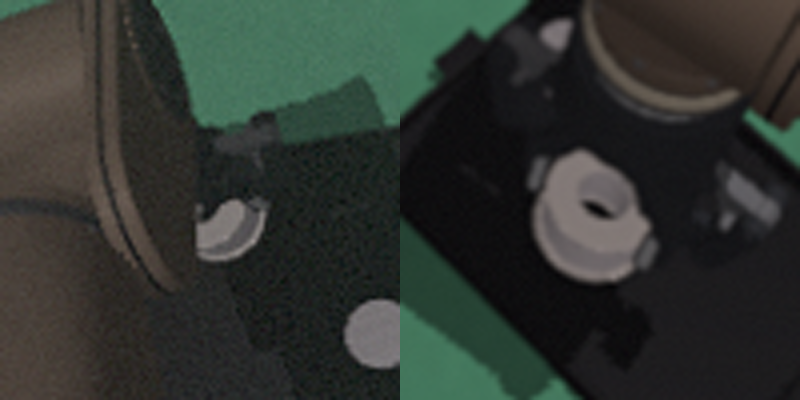

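>>> jog_arm --angular '[[0, 0, 0], [0, 0, 0], [0, 0, 0], [0, 0, 0], [0, 0, 0]]' --delta_pos '[[0, 0, 20], [2, -20, 35], [8, -65, 35], [14, -115, 35], [20, -165, 35]]' --gripper '[200, 200, 200, 200, 200]'

```text
clock: 29.62
eef_pos: [571.5, 126.3, 118.5]
orientation: [[0.95, 0.313, 0.001], [0.313, -0.95, -0.0], [0.001, 0.001, -1.0]]
force: [0.6, 0.3, -1.8]
grip_width: 0.592
finger_force: 63.0
```

>>> jog_arm --angular '[[0, 0, 0], [0, 0, 0], [0, 0, 0], [0, 0, 0], [0, 0, 0]]' --delta_pos '[[6, -50, 0], [12, -95, 0], [16, -130, 0], [17, -149, 0], [17, -149, 0]]' --gripper '[200, 200, 200, 200, 200]'

```text
clock: 30.25
eef_pos: [588.2, -21.6, 117.8]
orientation: [[0.951, 0.31, 0.0], [0.31, -0.951, 0.0], [0.0, 0.0, -1.0]]
force: [1.2, 1.1, -2.9]
grip_width: 0.591
finger_force: 63.0
```

>>> jog_arm --angular '[[0, 0, 0], [0, 0, 0]]' --delta_pos '[[0, 0, 0], [0, 0, 0]]' --gripper '[200, 200]'

```text
clock: 30.5
eef_pos: [588.0, -19.1, 117.2]
orientation: [[0.949, 0.314, -0.0], [0.314, -0.949, 0.0], [-0.0, -0.0, -1.0]]
force: [0.2, 0.4, -2.4]
grip_width: 0.593
finger_force: 63.0
```

```bash
python3 - <<'E'
from h import *
s=read_state();print(s['eef_pos'],s['force'])
o=[]
for n in('top','scene'):
    c=cam(n);W=cloud(c);X,Y,Z=[W[...,i] for i in range(3)];x,y,z=s['eef_pos']
    hsv=cv2.cvtColor(c['frame'],cv2.COLOR_RGB2HSV)
    p=W[(abs(X-x)<32)&(abs(Y-y)<32)&(Z>70)&(Z<134)&(hsv[...,2]>120)&(hsv[...,1]<50)]; print(n,len(p),p.mean(0),p.min(0),p.max(0))
    u,v=proj(c,[x,y,z-30])[0].astype(int); o.append(cv2.resize(c['frame'][v-50:v+50,u-50:u+50,::-1],(400,400),interpolation=cv2.INTER_CUBIC))
cv2.imwrite('pics/g5.png',np.hstack(o))
E
```

```text
[588.00436843 -19.06077714 117.23419353] [ 0.20913622  0.35678046 -2.43025958]<stdin>:7: RuntimeWarning: Mean of empty slice.
  ret = um.true_divide(
Traceback (most recent call last):
ValueError: zero-size array to reduction operation minimum which has no identity
```

>>> jog_arm --angular '[[0, 0, 0], [0, 0, 0], [0, 0, 0], [0, 0, 0], [0, 0, 0]]' --delta_pos '[[1.3, -0.9, -10], [1.3, -0.9, -20], [1.3, -0.9, -27], [1.3, -0.9, -32], [1.3, -0.9, -37]]' --gripper '[200, 200, 200, 200, 200]'

```text
clock: 31.18
eef_pos: [589.6, -21.2, 80.0]
orientation: [[0.95, 0.312, 0.0], [0.312, -0.95, -0.0], [0.0, 0.0, -1.0]]
force: [-0.2, 0.7, -2.0]
grip_width: 0.591
finger_force: 63.0
```

```bash
python3 - <<'E'
from h import *
s=read_state();print(s['eef_pos'],s['force'])
o=[]
for n in('top','scene'):
    c=cam(n);x,y,z=s['eef_pos']
    u,v=proj(c,[x,y,z])[0].astype(int); print(u,v);o.append(cv2.resize(c['frame'][v-40:v+40,u-40:u+40,::-1],(400,400),interpolation=cv2.INTER_CUBIC))
cv2.imwrite('pics/g5.png',np.hstack(o))
E
```

```text
[589.60201021 -21.23537128  79.95936266] [-0.1958067   0.69448073 -2.03289637]
322 183
308 213
```

View pics/g5.png

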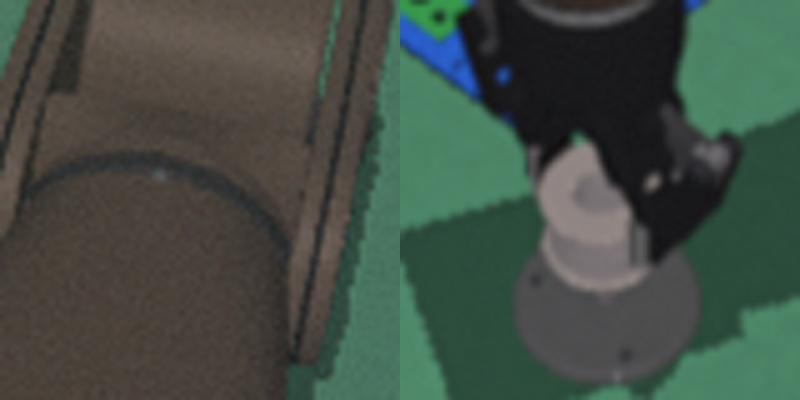

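The scene crop shows the reel level over the spindle and centred above the base, with no force. I'll lower it further.

>>> jog_arm --angular '[[0, 0, 0], [0, 0, 0], [0, 0, 0], [0, 0, 0], [0, 0, 0]]' --delta_pos '[[0, 0.5, -10], [0, 0.5, -20], [0, 0.5, -29], [0, 0.5, -36], [0, 0.5, -38]]' --gripper '[200, 200, 200, 200, 200]'

```text
clock: 31.9
eef_pos: [589.1, -20.6, 41.4]
orientation: [[0.95, 0.312, -0.001], [0.312, -0.95, 0.0], [-0.001, -0.001, -1.0]]
force: [0.8, -0.1, -2.8]
grip_width: 0.597
finger_force: 63.0
```

>>> jog_arm --angular '[[0, 0, 0], [0, 0, 0], [0, 0, 0]]' --delta_pos '[[0, 0, -1], [0, 0, -2.5], [0, 0, -2.5]]' --gripper '[200, 200, 200]'

```text
clock: 32.28
eef_pos: [589.7, -20.7, 40.0]
orientation: [[0.95, 0.312, 0.0], [0.312, -0.95, -0.0], [0.0, 0.0, -1.0]]
force: [-0.6, 0.4, -2.2]
grip_width: 0.59
finger_force: 63.0
```

>>> jog_arm --angular '[[0, 0, 0], [0, 0, 0], [0, 0, 0]]' --delta_pos '[[0, 0, -1], [0, 0, -1.5], [0, 0, -1.5]]' --gripper '[200, 200, 200]'

```text
clock: 32.65
eef_pos: [589.5, -20.7, 38.3]
orientation: [[0.95, 0.313, -0.0], [0.313, -0.95, 0.0], [-0.0, -0.0, -1.0]]
force: [0.2, -0.3, -2.5]
grip_width: 0.591
finger_force: 63.0
```

>>> jog_arm --angular '[[0, 0, 0], [0, 0, 0], [0, 0, 0], [0, 0, 0], [0, 0, 0]]' --delta_pos '[[0, 0, 0], [0, 0, 0], [0, 0, 0], [0, 0, 0], [0, 0, 0]]' --gripper '[90, 60, 30, 0, 0]'

```text
clock: 33.28
eef_pos: [589.6, -20.7, 38.4]
orientation: [[0.95, 0.312, 0.0], [0.312, -0.95, -0.0], [0.0, 0.0, -1.0]]
force: [0.8, -0.2, 0.6]
grip_width: 1.001
finger_force: 0.0
```

>>> jog_arm --angular '[[0, 0, 0], [0, 0, 0], [0, 0, 0], [0, 0, 0], [0, 0, 0]]' --delta_pos '[[0, 0, 20], [0, 0, 60], [0, 0, 110], [0, 0, 160], [-15, -45, 178]]' --gripper '[0, 0, 0, 0, 0]'

```text
clock: 33.9
eef_pos: [576.9, -64.8, 222.9]
orientation: [[0.948, 0.317, 0.01], [0.317, -0.949, -0.002], [0.008, 0.005, -1.0]]
force: [0.2, -0.6, 0.3]
grip_width: 1.001
finger_force: 0.0
```

>>> jog_arm --angular '[[0, 0, 0], [0, 0, 0], [0, 0, 0], [0, 0, 0], [0, 0, 0]]' --delta_pos '[[-34, -37, 0], [-70, -77, 0], [-105, -115, 0], [-134, -147, 0], [-134, -147, 0]]' --gripper '[0, 0, 0, 0, 0]'

```text
clock: 34.52
eef_pos: [439.3, -214.5, 217.9]
orientation: [[0.951, 0.309, 0.002], [0.309, -0.951, -0.002], [0.001, 0.002, -1.0]]
force: [-0.1, -0.3, -0.0]
grip_width: 0.998
finger_force: 0.0
```

>>> jog_arm --angular '[[0, 0, 0], [0, 0, 0], [0, 0, 0]]' --delta_pos '[[0, 0, -20], [0, 0, -40], [0, 0, -40]]' --gripper '[0, 0, 0]'

```text
clock: 34.9
eef_pos: [440.2, -211.5, 175.6]
orientation: [[0.95, 0.313, -0.002], [0.313, -0.95, 0.002], [-0.001, -0.002, -1.0]]
force: [-0.2, -0.0, 0.1]
grip_width: 0.997
finger_force: 0.0
```

```bash
python3 - <<'E'
from h import *
s=read_state();print(s['eef_pos'],s['force'])
for n in('top','scene'):
    c=cam(n);W=cloud(c);X,Y,Z=[W[...,i] for i in range(3)]
    p=W[(abs(X-589)<34)&(abs(Y+20)<34)&(Z>30)&(Z<62)]; print(n,len(p),p.mean(0))
    q=W[(abs(X-589)<34)&(abs(Y+20)<34)&(Z>44)&(Z<53)]; print(np.median(q[:,2]),cv2.minEnclosingCircle(q[:,:2].astype(np.float32)))
    if n=='scene': cv2.imwrite('pics/g6.png',cv2.resize(c['frame'][100:300,150:450,::-1],(780,520),interpolation=cv2.INTER_CUBIC))
E
```

```text
[ 440.22388119 -211.49897144  175.58237676] [-0.22458932 -0.00254215  0.09183515]
top 374 [588.79443699 -21.96148909  47.65693228]
48.05458282254722 ((588.689697265625, -21.660991668701172), 26.7873477935791)
scene 416 [591.68203467 -18.69011956  45.8407562 ]
47.997530609286144 ((589.6280517578125, -20.0694637298584), 27.622825622558594)
```

View pics/g6.png

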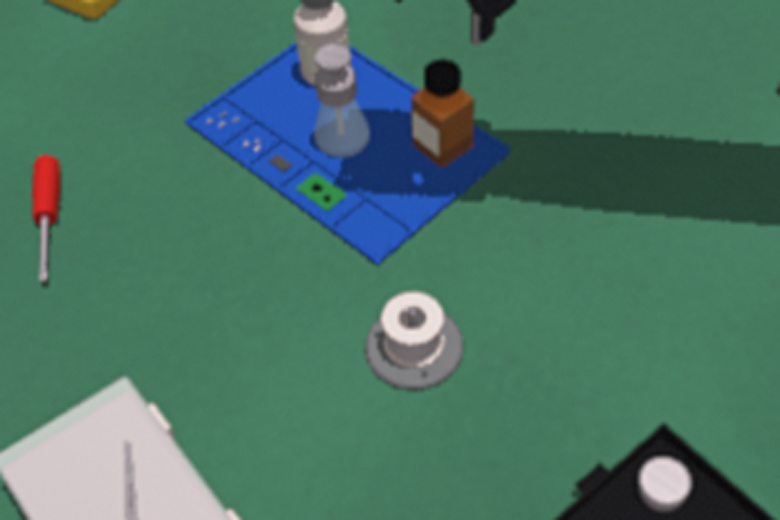

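The reel sits on the stand base over the spindle at (413,330), with its top at 48 mm as expected, and the bottles stand on the mat. Next I'll take the square bottle back.

>>> jog_arm --angular '[[0, 0, 0], [0, 0, 0], [0, 0, 0], [0, 0, 0], [0, 0, 0]]' --delta_pos '[[0, 0, 0], [0, 0, -35], [0, 0, -65], [0, 0, -80], [0, 0, -80]]' --gripper '[0, 0, 0, 0, 0]'

```text
clock: 35.62
eef_pos: [440.3, -212.4, 95.9]
orientation: [[0.95, 0.312, -0.001], [0.312, -0.95, 0.001], [-0.001, -0.001, -1.0]]
force: [0.1, 0.1, -0.0]
grip_width: 0.998
finger_force: 0.0
```

>>> jog_arm --angular '[[0, 0, 0], [0, 0, 0], [0, 0, 0]]' --delta_pos '[[0, 0, 0], [0, 0, 0], [0, 0, 0]]' --gripper '[30, 60, 60]'

```text
clock: 36.0
eef_pos: [441.0, -213.0, 97.2]
orientation: [[0.95, 0.312, 0.001], [0.312, -0.95, -0.001], [0.001, 0.001, -1.0]]
force: [0.5, 0.1, 0.6]
grip_width: 0.766
finger_force: 0.0
```

>>> jog_arm --angular '[[0, 0, 0], [0, 0, 0], [0, 0, 0], [0, 0, 0], [0, 0, 0]]' --delta_pos '[[-0.6, 0.3, -0.8], [-0.6, 0.3, -0.8], [-0.6, 0.3, -0.8], [-0.6, 0.3, -0.8], [-0.6, 0.3, -0.8]]' --gripper '[60, 100, 120, 150, 170]'

```text
clock: 36.62
eef_pos: [440.1, -212.4, 95.8]
orientation: [[0.95, 0.312, 0.0], [0.312, -0.95, 0.0], [0.0, 0.0, -1.0]]
force: [-0.1, 0.8, 1.9]
grip_width: 0.399
finger_force: 59.8
```

>>> jog_arm --angular '[[0, 0, 0], [0, 0, 0], [0, 0, 0]]' --delta_pos '[[0, 0, 0], [0, 0, 0], [0, 0, 0]]' --gripper '[200, 230, 230]'

```text
clock: 37.0
eef_pos: [440.1, -212.4, 95.8]
orientation: [[0.95, 0.312, 0.0], [0.312, -0.95, -0.0], [0.0, 0.0, -1.0]]
force: [0.4, 1.3, 3.1]
grip_width: 0.4
finger_force: 59.9
```

>>> jog_arm --angular '[[0, 0, 0], [0, 0, 0], [0, 0, 0], [0, 0, 0]]' --delta_pos '[[0, 0, 5], [0, 0, 30], [0, 0, 70], [0, 0, 90]]' --gripper '[230, 230, 230, 230]'

```text
clock: 37.5
eef_pos: [440.4, -212.9, 187.4]
orientation: [[0.95, 0.313, 0.002], [0.313, -0.95, -0.002], [0.001, 0.002, -1.0]]
force: [0.4, -0.2, -2.3]
grip_width: 0.401
finger_force: 60.0
```

>>> jog_arm --angular '[[0, 0, 0], [0, 0, 0], [0, 0, 0], [0, 0, 0], [0, 0, 0]]' --delta_pos '[[5, 30, 0], [14, 80, 0], [23, 132, 0], [33, 186, 0], [42, 240, 0]]' --gripper '[230, 230, 230, 230, 230]'

```text
clock: 38.12
eef_pos: [481.7, 29.2, 185.1]
orientation: [[0.95, 0.312, -0.0], [0.312, -0.95, -0.0], [-0.0, 0.0, -1.0]]
force: [0.6, -0.4, -2.1]
grip_width: 0.403
finger_force: 60.1
```

>>> jog_arm --angular '[[0, 0, 0], [0, 0, 0], [0, 0, 0], [0, 0, 0], [0, 0, 0]]' --delta_pos '[[10, 54, 0], [19, 108, 0], [28, 162, 0], [38, 216, 0], [46, 260, 0]]' --gripper '[230, 230, 230, 230, 230]'

```text
clock: 38.75
eef_pos: [527.6, 289.5, 184.7]
orientation: [[0.95, 0.313, -0.001], [0.313, -0.95, -0.001], [-0.001, 0.0, -1.0]]
force: [2.1, 0.2, -1.5]
grip_width: 0.397
finger_force: 60.1
```

>>> jog_arm --angular '[[0, 0, 0], [0, 0, 0], [0, 0, 0], [0, 0, 0], [0, 0, 0]]' --delta_pos '[[6, 40, 0], [10, 60, 0], [12, 71, 0], [12, 71, -40], [12, 71, -70]]' --gripper '[230, 230, 230, 230, 230]'

```text
clock: 39.38
eef_pos: [539.7, 357.5, 114.2]
orientation: [[0.95, 0.312, -0.001], [0.312, -0.95, -0.001], [-0.001, 0.001, -1.0]]
force: [-0.3, -0.3, -1.3]
grip_width: 0.401
finger_force: 60.1
```

>>> jog_arm --angular '[[0, 0, 0], [0, 0, 0], [0, 0, 0], [0, 0, 0]]' --delta_pos '[[0, 0, -6], [0, 0, -10], [0, 0, -10], [0, 0, -10]]' --gripper '[230, 230, 230, 230]'

```text
clock: 39.88
eef_pos: [540.8, 358.9, 107.2]
orientation: [[0.95, 0.312, 0.002], [0.312, -0.95, 0.001], [0.003, -0.0, -1.0]]
force: [0.7, 0.1, -0.8]
grip_width: 0.398
finger_force: 60.1
```

>>> jog_arm --angular '[[0, 0, 0], [0, 0, 0], [0, 0, 0], [0, 0, 0]]' --delta_pos '[[0, 0, -6], [0, 0, -9], [0, 0, -9], [0, 0, -9]]' --gripper '[230, 230, 230, 230]'

```text
clock: 40.38
eef_pos: [540.2, 358.8, 96.8]
orientation: [[0.95, 0.313, 0.001], [0.313, -0.95, 0.0], [0.001, -0.0, -1.0]]
force: [1.4, 0.0, 0.8]
grip_width: 0.399
finger_force: 60.3
```

>>> jog_arm --angular '[[0, 0, 0], [0, 0, 0], [0, 0, 0], [0, 0, 0], [0, 0, 0]]' --delta_pos '[[0, 0, 0], [0, 0, 0], [0, 0, 0], [0, 0, 0], [0, 0, 0]]' --gripper '[140, 120, 90, 40, 0]'

```text
clock: 41.0
eef_pos: [539.9, 358.6, 96.5]
orientation: [[0.95, 0.312, -0.0], [0.312, -0.95, 0.0], [-0.0, -0.0, -1.0]]
force: [-0.5, 0.6, 0.1]
grip_width: 0.994
finger_force: 0.0
```

>>> jog_arm --angular '[[0, 0, 0], [0, 0, 0], [0, 0, 0], [0, 0, 0], [0, 0, 0]]' --delta_pos '[[0, 0, 20], [0, 0, 60], [0, 0, 110], [0, -10, 120], [-1, -57, 120]]' --gripper '[0, 0, 0, 0, 0]'

```text
clock: 41.62
eef_pos: [539.7, 302.6, 219.5]
orientation: [[0.949, 0.315, 0.005], [0.315, -0.949, 0.002], [0.005, -0.0, -1.0]]
force: [1.0, 0.1, -0.6]
grip_width: 1.0
finger_force: 0.0
```

>>> jog_arm --angular '[[0, 0, 0], [0, 0, 0], [0, 0, 0], [0, 0, 0], [0, 0, 0]]' --delta_pos '[[-2, -55, 0], [-4, -115, 0], [-6, -175, 0], [-8, -235, 0], [-9, -295, 0]]' --gripper '[0, 0, 0, 0, 0]'

```text
clock: 42.25
eef_pos: [529.2, 4.6, 216.8]
orientation: [[0.95, 0.312, 0.0], [0.312, -0.95, -0.0], [0.0, 0.0, -1.0]]
force: [0.8, 0.2, -0.3]
grip_width: 1.0
finger_force: 0.0
```

>>> jog_arm --angular '[[0, 0, 0], [0, 0, 0], [0, 0, 0], [0, 0, 0], [0, 0, 0]]' --delta_pos '[[-2, -60, 0], [-4, -120, 0], [-6, -180, 0], [-8, -240, 0], [-9, -285, 0]]' --gripper '[0, 0, 0, 0, 0]'

```text
clock: 42.88
eef_pos: [520.0, -280.9, 216.7]
orientation: [[0.95, 0.311, -0.0], [0.311, -0.95, -0.0], [-0.0, 0.0, -1.0]]
force: [0.3, 0.7, 0.4]
grip_width: 1.002
finger_force: 0.0
```

>>> jog_arm --angular '[[0, 0, 0], [0, 0, 0]]' --delta_pos '[[0, 0, 0], [0, 0, 0]]' --gripper '[0, 0]'

```text
clock: 43.12
eef_pos: [520.5, -278.0, 216.3]
orientation: [[0.95, 0.312, -0.001], [0.312, -0.95, 0.001], [-0.0, -0.001, -1.0]]
force: [-0.1, -0.0, 1.0]
grip_width: 1.002
finger_force: 0.0
```

```bash
cat > cmp.py <<'E'
from h import *
import sys
spots={'sq':(540.9,358,95,115),'squeeze':(562,230.5,95,126),'pump':(487.5,282.5,108,120),'tin':(489.5,208.4,18,26)}
def shift(nm,c0,c1):
    # displacement of the object between two views of one camera: phase shift of the image patch, scaled to mm at its height
    x,y,lo,hi=spots[nm]; z=(lo+hi)/2; u,v=proj(c0,[x,y,z-15])[0]; W0,W1=cloud(c0),cloud(c1); out=[]
    for W in(W0,W1):
        m=(abs(W[...,0]-x)<34)&(abs(W[...,1]-y)<34)&(W[...,2]>lo)&(W[...,2]<hi); out.append((m.sum(),W[m].mean(0)))
    h=22; u,v=int(u),int(v); a,b=[cv2.cvtColor(q['frame'][v-h:v+h,u-h:u+h],cv2.COLOR_RGB2GRAY).astype(np.float64) for q in(c0,c1)]
    d,r=cv2.phaseCorrelate(a,b,cv2.createHanningWindow((2*h,2*h),cv2.CV_64F)); g=cast(c0,[[u,v],[u+d[0],v+d[1]]],z-15)
    return out[0][0],out[1][0],(out[1][1]-out[0][1]).round(2),'phase',(g[1]-g[0])[:2].round(2),round(r,2)
if __name__=='__main__':
    s=read_state();print(s['eef_pos'])
    for n in('top','scene'):
        c0=dict(np.load(n+'0.npz'));c1=cam(n)
        for nm in sys.argv[1:]: print(n,nm,*shift(nm,c0,c1))
E
python3 cmp.py sq tin
```

```text
[ 520.48683764 -277.99183302  216.26511076]
top sq 240 238 [ 0.    0.15 -0.03] phase [-1.36 -1.25] 0.95
top tin 230 234 [ 0.67 -0.47 -0.06] phase [-1.14 -1.31] 1.0
scene sq 380 379 [ 0.27  0.39 -0.19] phase [-0.13  1.52] 0.84
scene tin 261 277 [ 0.71 -0.06  0.22] phase [0.96 1.32] 0.54
```

>>> jog_arm --angular '[[0, 0, 0], [0, 0, 0], [0, 0, 0], [0, 0, 0], [0, 0, 0]]' --delta_pos '[[0.5, 0, -40], [0.5, 0, -85], [0.5, 0, -125], [0.5, 0, -141], [0.5, 0, -141]]' --gripper '[0, 0, 0, 0, 0]'

```text
clock: 43.85
eef_pos: [521.3, -277.3, 74.9]
orientation: [[0.95, 0.314, -0.002], [0.314, -0.95, 0.001], [-0.001, -0.002, -1.0]]
force: [0.3, 0.2, 0.2]
grip_width: 0.996
finger_force: 0.0
```

>>> jog_arm --angular '[[0, 0, 0], [0, 0, 0], [0, 0, 0]]' --delta_pos '[[0, 0, 0], [0, 0, 0], [0, 0, 0]]' --gripper '[30, 60, 60]'

```text
clock: 44.22
eef_pos: [522.0, -278.9, 76.8]
orientation: [[0.95, 0.312, 0.002], [0.312, -0.95, -0.001], [0.001, 0.002, -1.0]]
force: [1.2, -0.3, 0.2]
grip_width: 0.765
finger_force: 0.0
```

>>> jog_arm --angular '[[0, 0, 0], [0, 0, 0], [0, 0, 0], [0, 0, 0], [0, 0, 0]]' --delta_pos '[[-0.5, 0.2, -2], [-0.5, 0.2, -2], [-0.5, 0.2, -2], [-0.5, 0.2, -2], [-0.5, 0.2, -2]]' --gripper '[60, 90, 110, 130, 150]'

```text
clock: 44.85
eef_pos: [521.2, -278.4, 73.8]
orientation: [[0.95, 0.312, 0.001], [0.312, -0.95, -0.0], [0.0, 0.001, -1.0]]
force: [-0.4, -0.8, 0.8]
grip_width: 0.448
finger_force: 60.6
```

>>> jog_arm --angular '[[0, 0, 0], [0, 0, 0], [0, 0, 0]]' --delta_pos '[[0, 0, 0], [0, 0, 0], [0, 0, 0]]' --gripper '[180, 220, 230]'

```text
clock: 45.22
eef_pos: [521.2, -278.4, 73.8]
orientation: [[0.95, 0.312, 0.001], [0.312, -0.95, -0.0], [0.0, 0.001, -1.0]]
force: [0.5, -0.8, 1.4]
grip_width: 0.444
finger_force: 60.6
```

>>> jog_arm --angular '[[0, 0, 0], [0, 0, 0], [0, 0, 0], [0, 0, 0]]' --delta_pos '[[0, 0, 5], [0, 0, 30], [0, 0, 70], [0, 0, 90]]' --gripper '[230, 230, 230, 230]'

```text
clock: 45.72
eef_pos: [521.3, -278.3, 165.2]
orientation: [[0.95, 0.313, 0.001], [0.313, -0.95, -0.001], [0.001, 0.001, -1.0]]
force: [0.5, -0.6, -2.3]
grip_width: 0.449
finger_force: 60.8
```

>>> jog_arm --angular '[[0, 0, 0], [0, 0, 0], [0, 0, 0], [0, 0, 0], [0, 0, 0]]' --delta_pos '[[-2, 30, 0], [-5, 80, 0], [-8, 132, 0], [-11, 186, 0], [-15, 240, 0]]' --gripper '[230, 230, 230, 230, 230]'

```text
clock: 46.35
eef_pos: [504.9, -36.3, 162.7]
orientation: [[0.95, 0.312, -0.002], [0.312, -0.95, 0.001], [-0.001, -0.001, -1.0]]
force: [0.6, -0.5, -2.6]
grip_width: 0.449
finger_force: 60.9
```

>>> jog_arm --angular '[[0, 0, 0], [0, 0, 0], [0, 0, 0], [0, 0, 0], [0, 0, 0]]' --delta_pos '[[-3, 54, 0], [-7, 108, 0], [-10, 162, 0], [-13, 216, 0], [-16, 260, 0]]' --gripper '[230, 230, 230, 230, 230]'

```text
clock: 46.98
eef_pos: [488.7, 223.7, 162.6]
orientation: [[0.95, 0.313, -0.002], [0.313, -0.95, -0.0], [-0.002, -0.0, -1.0]]
force: [0.7, -0.4, -2.8]
grip_width: 0.452
finger_force: 60.9
```

>>> jog_arm --angular '[[0, 0, 0], [0, 0, 0], [0, 0, 0], [0, 0, 0], [0, 0, 0]]' --delta_pos '[[-2, 35, 0], [-3, 55, 0], [-3, 61, 0], [-3, 61, -40], [-3, 61, -70]]' --gripper '[230, 230, 230, 230, 230]'

```text
clock: 47.6
eef_pos: [486.8, 281.6, 92.2]
orientation: [[0.95, 0.312, -0.001], [0.312, -0.95, -0.001], [-0.001, 0.001, -1.0]]
force: [-0.0, -0.7, -2.8]
grip_width: 0.447
finger_force: 60.9
```

>>> jog_arm --angular '[[0, 0, 0], [0, 0, 0], [0, 0, 0], [0, 0, 0]]' --delta_pos '[[0, 0, -6], [0, 0, -12], [0, 0, -12], [0, 0, -12]]' --gripper '[230, 230, 230, 230]'

```text
clock: 48.1
eef_pos: [487.8, 283.0, 82.8]
orientation: [[0.95, 0.312, 0.002], [0.312, -0.95, 0.001], [0.002, -0.0, -1.0]]
force: [-0.3, 0.3, -2.7]
grip_width: 0.446
finger_force: 61.0
```

>>> jog_arm --angular '[[0, 0, 0], [0, 0, 0], [0, 0, 0], [0, 0, 0]]' --delta_pos '[[0.2, -0.1, -4], [0.2, -0.1, -6.5], [0.2, -0.1, -6.5], [0.2, -0.1, -6.5]]' --gripper '[230, 230, 230, 230]'

```text
clock: 48.6
eef_pos: [487.0, 282.7, 74.9]
orientation: [[0.95, 0.313, -0.0], [0.313, -0.95, -0.0], [-0.0, 0.0, -1.0]]
force: [0.8, 0.4, -2.9]
grip_width: 0.451
finger_force: 61.1
```

>>> jog_arm --angular '[[0, 0, 0], [0, 0, 0]]' --delta_pos '[[0.3, 0, -0.6], [0.3, 0, -0.6]]' --gripper '[230, 230]'

```text
clock: 48.85
eef_pos: [487.5, 282.8, 74.9]
orientation: [[0.95, 0.313, -0.0], [0.313, -0.95, 0.0], [-0.0, -0.0, -1.0]]
force: [-2.0, -0.7, 2.4]
grip_width: 0.449
finger_force: 61.3
```

>>> jog_arm --angular '[[0, 0, 0], [0, 0, 0], [0, 0, 0], [0, 0, 0], [0, 0, 0]]' --delta_pos '[[0, 0, 0], [0, 0, 0], [0, 0, 0], [0, 0, 0], [0, 0, 0]]' --gripper '[130, 110, 80, 40, 0]'

```text
clock: 49.48
eef_pos: [487.5, 282.7, 74.4]
orientation: [[0.95, 0.312, 0.0], [0.312, -0.95, 0.0], [0.0, 0.0, -1.0]]
force: [0.4, -0.7, -0.6]
grip_width: 1.001
finger_force: 0.0
```

>>> jog_arm --angular '[[0, 0, 0], [0, 0, 0], [0, 0, 0], [0, 0, 0], [0, 0, 0]]' --delta_pos '[[0, 0, 20], [0, 0, 60], [0, 0, 110], [0, -10, 150], [0, -60, 160]]' --gripper '[0, 0, 0, 0, 0]'

```text
clock: 50.1
eef_pos: [489.4, 224.0, 240.6]
orientation: [[0.949, 0.316, 0.01], [0.316, -0.949, 0.003], [0.01, 0.001, -1.0]]
force: [1.0, -0.5, -0.1]
grip_width: 1.001
finger_force: 0.0
```

>>> jog_arm --angular '[[0, 0, 0], [0, 0, 0], [0, 0, 0], [0, 0, 0], [0, 0, 0]]' --delta_pos '[[0, -58, 0], [0, -118, 0], [0, -178, 0], [0, -238, 0], [0, -298, 0]]' --gripper '[0, 0, 0, 0, 0]'

```text
clock: 50.72
eef_pos: [487.4, -77.2, 236.4]
orientation: [[0.95, 0.313, 0.003], [0.313, -0.95, -0.001], [0.002, 0.002, -1.0]]
force: [1.2, 0.4, 1.4]
grip_width: 1.003
finger_force: 0.0
```

>>> jog_arm --angular '[[0, 0, 0], [0, 0, 0], [0, 0, 0], [0, 0, 0], [0, 0, 0]]' --delta_pos '[[0, -60, 0], [0, -120, 0], [0, -180, 0], [0, -240, 0], [0.7, -290, 0]]' --gripper '[0, 0, 0, 0, 0]'

```text
clock: 51.35
eef_pos: [487.9, -367.8, 236.3]
orientation: [[0.95, 0.311, 0.002], [0.311, -0.95, -0.002], [0.001, 0.002, -1.0]]
force: [0.7, 1.0, 0.4]
grip_width: 1.0
finger_force: 0.0
```

>>> jog_arm --angular '[[0, 0, 0], [0, 0, 0], [0, 0, 0], [0, 0, 0]]' --delta_pos '[[0, -10, 0], [0, -10, -15], [0, -10, -30], [0, -10, -30]]' --gripper '[0, 0, 0, 0]'

```text
clock: 51.85
eef_pos: [487.4, -372.7, 201.6]
orientation: [[0.949, 0.314, -0.004], [0.314, -0.949, 0.004], [-0.002, -0.005, -1.0]]
force: [-0.6, -0.0, -0.2]
grip_width: 1.001
finger_force: 0.0
```

```bash
python3 cmp.py sq pump tin
```

```text
[ 487.41228032 -372.74409039  201.63192515]
top sq 240 236 [0.1  0.01 0.04] phase [-1.06 -1.31] 0.94
top pump 192 192 [ 0.79 -0.26 -0.02] phase [-0.47 -1.04] 0.97
top tin 230 229 [ 0.19 -0.57 -0.05] phase [-1.09 -1.34] 0.98
scene sq 380 384 [ 0.37  0.35 -0.06] phase [0.05 1.66] 0.85
scene pump 261 256 [ 0.95 -0.3   0.05] phase [0.44 0.79] 1.04
scene tin 261 277 [ 0.4  -0.84 -0.02] phase [1.02 1.6 ] 0.5
```

>>> jog_arm --angular '[[0, 0, 0], [0, 0, 0], [0, 0, 0], [0, 0, 0], [0, 0, 0]]' --delta_pos '[[0, -0.5, -30], [0, -0.5, -65], [0, -0.5, -88], [0, -0.5, -96], [0, -0.5, -96]]' --gripper '[0, 0, 0, 0, 0]'

```text
clock: 52.58
eef_pos: [488.4, -375.7, 108.8]
orientation: [[0.95, 0.313, 0.0], [0.313, -0.95, -0.0], [0.0, 0.0, -1.0]]
force: [0.1, -0.8, 0.3]
grip_width: 1.006
finger_force: 0.0
```

>>> jog_arm --angular '[[0, 0, 0], [0, 0, 0], [0, 0, 0]]' --delta_pos '[[0, 0, 0], [0, 0, 0], [0, 0, 0]]' --gripper '[30, 60, 60]'

```text
clock: 52.95
eef_pos: [488.4, -376.1, 109.2]
orientation: [[0.95, 0.312, 0.001], [0.312, -0.95, -0.001], [0.001, 0.001, -1.0]]
force: [0.6, 0.1, 0.1]
grip_width: 0.77
finger_force: 0.0
```

>>> jog_arm --angular '[[0, 0, 0], [0, 0, 0], [0, 0, 0], [0, 0, 0], [0, 0, 0]]' --delta_pos '[[-0.4, -0.1, -2], [-0.4, -0.1, -2], [-0.4, -0.1, -2], [-0.4, -0.1, -2], [-0.4, -0.1, -2]]' --gripper '[60, 100, 130, 160, 190]'

```text
clock: 53.58
eef_pos: [487.9, -376.0, 106.6]
orientation: [[0.95, 0.312, 0.001], [0.312, -0.95, -0.0], [0.0, 0.0, -1.0]]
force: [0.5, -0.1, 1.6]
grip_width: 0.376
finger_force: 59.3
```

>>> jog_arm --angular '[[0, 0, 0], [0, 0, 0], [0, 0, 0]]' --delta_pos '[[0, 0, 0], [0, 0, 0], [0, 0, 0]]' --gripper '[220, 230, 230]'

```text
clock: 53.95
eef_pos: [487.9, -376.0, 106.7]
orientation: [[0.95, 0.313, 0.0], [0.313, -0.95, -0.0], [0.0, 0.001, -1.0]]
force: [0.3, 0.5, 0.7]
grip_width: 0.38
finger_force: 59.4
```

>>> jog_arm --angular '[[0, 0, 0], [0, 0, 0], [0, 0, 0], [0, 0, 0]]' --delta_pos '[[0, 0, 5], [0, 0, 30], [0, 0, 70], [0, 0, 90]]' --gripper '[230, 230, 230, 230]'

```text
clock: 54.45
eef_pos: [488.1, -376.3, 198.5]
orientation: [[0.95, 0.313, 0.002], [0.313, -0.95, -0.002], [0.001, 0.002, -1.0]]
force: [-0.0, -0.1, -2.7]
grip_width: 0.378
finger_force: 59.9
```

>>> jog_arm --angular '[[0, 0, 0], [0, 0, 0], [0, 0, 0], [0, 0, 0], [0, 0, 0]]' --delta_pos '[[4, 30, 0], [10, 80, 0], [16, 133, 0], [23, 187, 0], [30, 241, 0]]' --gripper '[230, 230, 230, 230, 230]'

```text
clock: 55.08
eef_pos: [517.1, -133.0, 195.6]
orientation: [[0.95, 0.312, -0.001], [0.312, -0.95, 0.001], [-0.001, -0.001, -1.0]]
force: [1.0, 0.5, -2.9]
grip_width: 0.379
finger_force: 60.0
```

>>> jog_arm --angular '[[0, 0, 0], [0, 0, 0], [0, 0, 0], [0, 0, 0], [0, 0, 0]]' --delta_pos '[[7, 54, 0], [13, 108, 0], [20, 162, 0], [27, 216, 0], [33, 270, 0]]' --gripper '[230, 230, 230, 230, 230]'

```text
clock: 55.7
eef_pos: [550.1, 136.8, 195.6]
orientation: [[0.95, 0.313, -0.001], [0.313, -0.95, -0.0], [-0.001, -0.0, -1.0]]
force: [0.2, -0.5, -2.0]
grip_width: 0.376
finger_force: 60.0
```

>>> jog_arm --angular '[[0, 0, 0], [0, 0, 0], [0, 0, 0], [0, 0, 0], [0, 0, 0]]' --delta_pos '[[5, 45, 0], [9, 78, 0], [11, 96, 0], [11, 96, -35], [11, 96, -70]]' --gripper '[230, 230, 230, 230, 230]'

```text
clock: 56.32
eef_pos: [561.8, 230.9, 125.7]
orientation: [[0.95, 0.313, 0.001], [0.313, -0.95, -0.0], [0.0, 0.0, -1.0]]
force: [-1.0, -0.1, -2.0]
grip_width: 0.377
finger_force: 60.0
```

>>> jog_arm --angular '[[0, 0, 0], [0, 0, 0], [0, 0, 0], [0, 0, 0]]' --delta_pos '[[0, 0, -6], [0, 0, -10], [0, 0, -10], [0, 0, -10]]' --gripper '[230, 230, 230, 230]'

```text
clock: 56.82
eef_pos: [562.7, 231.2, 118.1]
orientation: [[0.95, 0.312, 0.003], [0.312, -0.95, 0.001], [0.003, 0.0, -1.0]]
force: [0.2, -0.4, -2.6]
grip_width: 0.377
finger_force: 60.0
```

>>> jog_arm --angular '[[0, 0, 0], [0, 0, 0], [0, 0, 0], [0, 0, 0]]' --delta_pos '[[0, 0, -6], [0, 0, -9], [0, 0, -9], [0, 0, -9]]' --gripper '[230, 230, 230, 230]'

```text
clock: 57.32
eef_pos: [562.1, 231.2, 107.7]
orientation: [[0.95, 0.312, 0.001], [0.312, -0.95, 0.0], [0.001, 0.0, -1.0]]
force: [0.1, 0.3, -0.2]
grip_width: 0.377
finger_force: 60.2
```

>>> jog_arm --angular '[[0, 0, 0], [0, 0, 0], [0, 0, 0], [0, 0, 0], [0, 0, 0]]' --delta_pos '[[0, 0, -0.3], [0, 0, -0.3], [0, 0, -0.3], [0, 0, -0.3], [0, 0, -0.3]]' --gripper '[150, 130, 100, 50, 0]'

```text
clock: 57.95
eef_pos: [561.8, 231.1, 107.1]
orientation: [[0.95, 0.312, 0.0], [0.312, -0.95, -0.0], [0.0, 0.0, -1.0]]
force: [-0.5, -0.7, 0.4]
grip_width: 0.984
finger_force: 0.0
```

>>> jog_arm --angular '[[0, 0, 0], [0, 0, 0], [0, 0, 0], [0, 0, 0], [0, 0, 0]]' --delta_pos '[[0, 0, 20], [0, 0, 60], [0, 0, 110], [0, -10, 140], [-3, -60, 145]]' --gripper '[0, 0, 0, 0, 0]'

```text
clock: 58.58
eef_pos: [560.5, 172.4, 258.1]
orientation: [[0.949, 0.316, 0.009], [0.316, -0.949, 0.002], [0.009, 0.001, -1.0]]
force: [0.4, -1.6, -0.2]
grip_width: 0.997
finger_force: 0.0
```

>>> jog_arm --angular '[[0, 0, 0], [0, 0, 0], [0, 0, 0], [0, 0, 0], [0, 0, 0]]' --delta_pos '[[-4, -58, 0], [-8, -118, 0], [-12, -178, 0], [-16, -238, 0], [-20, -298, 0]]' --gripper '[0, 0, 0, 0, 0]'

```text
clock: 59.2
eef_pos: [538.7, -128.8, 254.2]
orientation: [[0.95, 0.313, 0.003], [0.313, -0.95, -0.001], [0.002, 0.002, -1.0]]
force: [0.4, 0.0, 0.1]
grip_width: 1.002
finger_force: 0.0
```

>>> jog_arm --angular '[[0, 0, 0], [0, 0, 0], [0, 0, 0], [0, 0, 0], [0, 0, 0]]' --delta_pos '[[-4, -58, 0], [-8, -118, 0], [-12, -170, 0], [-14, -200, 0], [-14, -200, 0]]' --gripper '[0, 0, 0, 0, 0]'

```text
clock: 59.82
eef_pos: [524.4, -329.1, 253.6]
orientation: [[0.951, 0.309, 0.001], [0.309, -0.951, -0.001], [0.001, 0.002, -1.0]]
force: [-1.3, 1.4, 0.1]
grip_width: 0.998
finger_force: 0.0
```

```bash
python3 cmp.py sq pump squeeze tin; python3 - <<'E'
from h import *
o=[cv2.resize(cam(n)['frame'][...,::-1],(480,300)) for n in('top','scene')]
cv2.imwrite('pics/g7.png',np.vstack(o))
E
```

```text
[ 524.39792345 -329.09270757  253.60266134]
top sq 240 241 [-0.02 -0.06  0.19] phase [-1.18 -1.44] 0.95
top pump 192 192 [ 0.9  -0.2  -0.12] phase [-0.42 -1.17] 0.96
top squeeze 191 202 [ 0.37  0.17 -0.09] phase [-0.46  0.11] 0.65
top tin 230 228 [ 0.25 -0.55 -0.07] phase [-1.28 -1.35] 0.99
scene sq 380 383 [ 0.45  0.23 -0.09] phase [0.14 1.62] 0.91
scene pump 261 254 [ 1.03 -0.37  0.11] phase [0.42 0.89] 1.04
scene squeeze 274 273 [ 0.35  0.15 -0.07] phase [0.08 1.17] 1.03
scene tin 261 256 [ 0.03 -0.49  0.09] phase [-0.16  1.08] 0.91
```

View pics/g7.png

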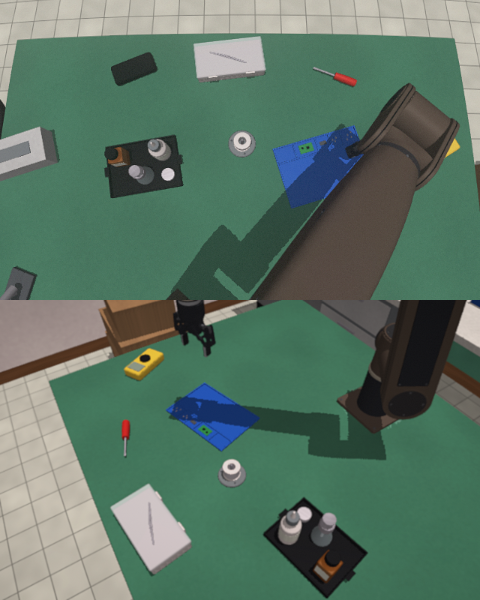

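The pictures show all three bottles upright in the tray, each within about 1 mm of where it began. The reel is on the stand at (241,143), the tin is in place, and the arm is clear of everything. I'll let it settle and hand in.

>>> jog_arm --angular '[[0, 0, 0], [0, 0, 0]]' --delta_pos '[[0, 0, 0], [0, 0, 0]]' --gripper '[0, 0]'

```text
clock: 60.28
eef_pos: [525.0, -326.0, 252.3]
orientation: [[0.95, 0.314, 0.0], [0.314, -0.95, -0.0], [0.0, 0.0, -1.0]]
force: [1.1, -1.1, -0.6]
grip_width: 1.002
finger_force: 0.0
```

```bash
python3 -c "
from rig import robot
print(robot.hand_in())"
```

```text
the job is handed in; nothing more can be done
None
```

I handed the job in at about 60 s: the reel sits on the stand base over the spindle, all three bottles are back upright in the tray within about 1 mm of where they stood, and the tin was not touched; no verdict came back.

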